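# Clear the assembly nest and stack the unit in it

### The arm

A 6-joint arm with a two-finger parallel gripper is mounted at the origin on a cart in front of the work surface, level with it; the furniture and walls round the work are solid. World frame = base frame: x ahead of the robot, y to its left, z up, the work surface at z = 0. Lengths are in mm, angles in degrees, forces in N, time in s.
With the tool pointing down it reaches from about 425 to 1125 mm from the base axis. Payload 14.9 kg.
Tool frame: the origin (TCP) lies at the centre of the arm's flange, where the gripper is bolted on; the fingertips stand 191 mm ahead of it and the grasp point (between the pads) lies 172 mm ahead of it; z points along the fingers, y is the line along which they close (so a half turn about z gives the same grasp; the last joint's range is limited). The gripper opens to 91 mm and grips with 3 to 60 N. Pads are 32 mm wide; open, the fingers measure 118 mm over their backs; the gripper's body (76 mm by 178 mm) begins 60 mm behind the grasp point.
Start: joints at [67.592, 21.709, 99.362, -0, 58.929, -1.908], TCP at [245.158, 655.681, 404.732] pointing down, gripper open.
Joint ranges: [-158.91, 158.91], [-42.39, 125.64], [0.06, 152.35], [-60.88, 240.88], [17.5, 164.5], [-176.32, 176.32]. Speed limits (degrees/s): [108.29, 108.29, 136.94, 180, 180, 180].

### API

Orientations are given as [roll, pitch, yaw] about the fixed x, y, z axes, in that order (R = Rz(yaw) Ry(pitch) Rx(roll)).
In Python, from workcell import bot gives the robot as it stands.
- The arm moves only by the tool apply_moves, never from a script. Its argument "rows" is a list of rows, each an object with "linear": the shift along the tool's x, y, z in cm, a list of three; "rotation": the turn, a rotation vector about the tool's x, y, z in rad, a list of three; "jaw": the gripper's target within -1 to 1 (shut at 1, half-way at 0, fully open at -1). In form: [{"linear": [dx, dy, dz], "rotation": [wx, wy, wz], "jaw": jaw}, ...]. A call has 1 to 12 rows; each row shifts and turns the commanded pose from where the row before left it, along the tool's axes as they then stand; what a row does not reach is not made up. A row lasts 1/12 s, in which the tool goes at most 41.7 mm and 7.16 degrees, less where a joint would pass 70% of its speed; a pose out of reach is approached as far as the arm can. A call with a gripper value outside its range is refused whole. The fingers move at their own pace and stop on an object; "force" is the grip in N (left out, the last holds). Time passes only in rows, so rows that do not move let the fingers close. It gives the time, the measured TCP pose, the force, the opening and the grip force at its end, in the units of the state.
- bot.get_obs(): the state, without advancing time (a new reading comes with each control period).
- bot.camera(name): name is "side" or "top" or "wrist"; returns a dict with "color" (420x560x3 uint8, red, green, blue), "intrinsics" (3x3 intrinsics, pixels), "distortion" ([k1, k2, p1, p2, k3] as OpenCV has them; the pictures are not rectified), "R" (3x3) and "t" (3): a world point X has camera coordinates R X + t; the wrist camera has in their place "hand_eye" (4x4, takes a point from camera to tool coordinates, whose origin is the TCP and whose axes are the flange's). Camera axes: x right, y down, z forward; pixel columns grow to the right and rows downward; lengths in mm; the calibration is good to about 2 mm. A picture is of the moment at which its call begins: read the wrist's pose just before it. There is no depth.
- bot.hand_in(): hands the job in; it is judged then, once.
The state is a dict: "time": time; "joints": joint angles; "qvel": joint speeds; "tau": joint torques, N m; "ee_pos": TCP position; "tool_rot": TCP orientation; "contact_force": force on the tool from outside, world axes, zero at the start; "moment": the same for the moment, N m; "width": finger opening in mm; "finger_force": force on a finger pad.
Only numpy, scipy, OpenCV 4.12 (cv2) and the standard library are available. Lean on these libraries where they do the work, as an engineer would, in place of code of your own. Each camera call takes 0.05 s, during which the arm holds its last target. There are 200 camera calls.

### The job

First clear the assembly nest: put the pliers that lie across it and the red setup plate in its pocket into the grey tray. Then stack the unit squarely inside the nest's pocket, one part at a time, right way up: the housing on the pocket floor, then every orange spacer there is, one on another, and last the black cover on top, each lying flat. Leave the oil bottle and the tape roll alone.

Things in the scene. Friction and masses are not known exactly. Their poses are not given: they have to be found in the camera images.
- nest: Assembly nest fixed to the bench: aluminium base plate 150 (its x) x 96 (its y) x 12 mm with blue, 8 mm thick, white-topped walls round one pocket. The two end walls, across x, are full; each long side has only a 25 mm piece of wall at each corner, leaving a 64 mm gap in the middle, down to the base plate, for fingers. Origin at the centre of the underside, on the bench, z up.
- nest_floor (a point): Centre of the nest's pocket floor, 12 mm above the bench; axes as the nest's. The pocket measures 114 mm (x) by 58 mm (y); its walls stand upright to 52 mm above this floor, then white lead-ins slope outward by 4 mm and end 60 mm above it.
- tray: Open grey tray, 210 mm (its x) by 160 mm (its y), rim 16 mm high, walls 4 mm, floor about 4 mm, fixed to the bench. Origin at the centre of its underside, z up.
- housing: Aluminium housing, 110 mm long (its x) by 54 mm wide (its y), 18 mm high, open at the top with 8 mm walls and a green circuit board inside. About 0.16 kg. Origin at the centre of the underside, z up; the two ends are alike.
- cover: Black cover plate, 110 mm long (its x) by 54 mm wide (its y), 10 mm thick, with a round steel boss on top (32 mm across, 16 mm high). About 0.12 kg. Origin at the centre of the underside, z up; the two ends are alike.
- setup_plate: Red setup plate, 110 mm long (its x) by 54 mm wide (its y), 10 mm thick, lying in the nest's pocket, on its floor. 0.1 kg. Origin at the centre of the underside, z up; the two ends are alike.
- pliers: Pliers with blue handles, 160 x 48 x 12 mm, lying flat across the tops of the nest's two end walls. 0.14 kg. Origin at the middle of its underside; handles toward its +x, jaws toward -x, z up. At the origin the two handles together are 46 mm wide across y.
- oil_bottle: Small oil bottle with red tip, 35 mm across and 107 mm high, a bystander. Origin at the centre of its base.
- tape_roll: Roll of tape lying flat, 69 mm across and 18 mm high, a bystander. Origin at the centre of its underside.
- spacer_1: Orange spacer frame (a flat rectangular frame with 9 mm wide bars), 110 mm long (its x) by 54 mm wide (its y), 10 mm thick, about 0.06 kg. Origin at the centre of the underside, z up; the two ends are alike. Two or three of these spacers are present.
- spacer_2: Orange spacer frame (a flat rectangular frame with 9 mm wide bars), 110 mm long (its x) by 54 mm wide (its y), 10 mm thick, about 0.06 kg. Origin at the centre of the underside, z up; the two ends are alike. Two or three of these spacers are present.
- spacer_3: Orange spacer frame (a flat rectangular frame with 9 mm wide bars), 110 mm long (its x) by 54 mm wide (its y), 10 mm thick, about 0.06 kg. Origin at the centre of the underside, z up; the two ends are alike. Two or three of these spacers are present.

How it is judged (in metres and radians):
On the way, in this order (a step that is already met when the one before it is completed fails the run):
1. the nest is cleared: pliers and setup plate lie in the tray (x of setup_plate in the frame of tray between -0.075 and 0.075 m and y of setup_plate in the frame of tray between -0.07 and 0.07 m and z of each of setup_plate, pliers in the frame of tray below 0.035 m and linear speed of each of setup_plate, pliers below 0.02 m/s and x of pliers in the frame of tray between -0.075 and 0.075 m and y of pliers in the frame of tray between -0.07 and 0.07 m), for 0.2 s.
2. the housing lies squarely on the pocket floor (horizontal distance between housing and nest below 0.004 m and angle between the x axis of housing and the x axis of nest, either way round below 0.06 rad and angle between housing's own z axis and vertical below 0.05 rad and z of housing in the frame of nest between 0.009 and 0.015 m), for 0.2 s.
3. all spacers present lie squarely in the pocket on the housing (all of step 2 and horizontal distance between each of spacer_1, spacer_2, spacer_3 and nest below 0.004 m and angle between the x axis of each of spacer_1, spacer_2, spacer_3 and the x axis of nest, either way round below 0.06 rad and angle between each of spacer_1, spacer_2, spacer_3's own z axis and vertical below 0.05 rad and z of spacer_1 in the frame of nest between 0.027 and 0.053 m and z of spacer_2 in the frame of nest between 0.027 and 0.053 m and z of spacer_3 in the frame of nest between 0.027 and 0.053 m), for 0.2 s.
4. the cover lies squarely on top of the stack (all of step 3 and horizontal distance between cover and nest below 0.004 m and angle between the x axis of cover and the x axis of nest, either way round below 0.06 rad and angle between cover's own z axis and vertical below 0.05 rad and z of cover in the frame of nest between 0.037 and 0.063 m and z of cover in the frame of spacer_1 above 0.007 m and z of cover in the frame of spacer_2 above 0.007 m and z of cover in the frame of spacer_3 above 0.007 m), for 0.2 s.
At the end, for the whole second after the job is handed in: Pliers and setup plate lie in the tray (origin within 75 mm in x, 70 mm in y of its centre, under 35 mm up). In the pocket, in order: housing on the floor, all spacers, cover on top; each within 4 mm of the nest centre, 0.06 rad of its direction, tilt under 0.05 rad; all at rest (all of step 1 and all of step 4 and linear speed of each of housing, spacer_1, spacer_2, spacer_3, cover below 0.02 m/s); the robot touches nothing.
It fails at once if a bystander (oil bottle or tape roll) was moved more than 30 mm or tipped over (distance of any of oil_bottle, tape_roll from where it was at the start of the episode above 0.03 m or angle between any of oil_bottle, tape_roll's own z axis and vertical above 0.6 rad).
Of spacer_1, spacer_2, spacer_3 only 2 to 3 are there at a start; the rules pass over those that are not, and their reading is None.
At some moment in a run one of housing, spacer_1, spacer_2, spacer_3, cover may be knocked a few centimetres aside while the robot is not near it.
Once in a run the grip may slacken for a moment while it holds something.
It also fails if it takes over 210 s, if anything falls off the work surface, if the arm or the gripper's body presses on something with over 40 N, if the wrist force passes 120 N, or if a joint passes its speed limit or range.

## Working session

There is one attempt and no reset: what is moved stays moved. The work goes in short steps, Python scripts to look and compute and a tool call to move; the robot and the scene stay as the last step left them, time stands still between calls to the robot, and variables do not carry over. Pictures are saved under pics/ and viewed, at most 14 in all, crops included, and the job is handed in when it is done.

Besides the shell and the picture viewer there is one more tool, called after "Emit:" by a JSON object that holds its "fn" and its "kwargs", one argument or row to a line. apply_moves: Moves the arm, as the interface text tells. Its arguments: {"type":"object","properties":{"rows":{"type":"array"},"force":{"type":"number"}},"required":["rows"]}

```bash
mkdir -p pics; ls; cat > h.py <<'E'
import numpy as np, cv2, pickle
from workcell import bot
from scipy.spatial.transform import Rotation as Ro
def snap(name,fn=None):
    o=bot.get_obs(); c=bot.camera(name)
    c={k:(np.array(v)) for k,v in c.items()}
    if name=='wrist':
        T=np.eye(4);T[:3,:3]=Ro.from_euler('xyz',o['tool_rot'],degrees=True).as_matrix();T[:3,3]=o['ee_pos']
        W=np.linalg.inv(T@c['hand_eye']);c['R']=W[:3,:3];c['t']=W[:3,3]
    if fn: cv2.imwrite('pics/'+fn+'.png',c['color'][:,:,::-1]); pickle.dump(c,open('pics/'+fn+'.pkl','wb'))
    return c
def load(fn): return pickle.load(open('pics/'+fn+'.pkl','rb'))
def world(c,px,z):
    px=np.array(px,float).reshape(-1,1,2)
    n=cv2.undistortPoints(px,c['intrinsics'],c['distortion'])[:,0]
    d=np.c_[n,np.ones(len(n))]@c['R']; o=-c['R'].T@c['t']
    return o+d*((np.broadcast_to(z,len(n))-o[2])/d[:,2])[:,None]
def proj(c,P):
    return cv2.projectPoints(np.array(P,float).reshape(-1,3),cv2.Rodrigues(c['R'])[0],c['t'],c['intrinsics'],c['distortion'])[0][:,0]
E
python3 - <<'E'
from h import *
for n in('top','side','wrist'):
    c=snap(n,n+'0'); print(n,-c['R'].T@c['t'],c['R'][2],c['intrinsics'][0,0])
print(bot.get_obs())
print(load('wrist0')['hand_eye'])
E
```

```text
pics
top [ 424.69987081   42.85618322 1104.36421168] [ 0.07852964 -0.02867235 -0.99649937] 433.99306706776594
side [ 210.46318651 -704.81796515  422.6908487 ] [ 0.32855408  0.8457     -0.42052791] 381.9901409067631
wrist [174.4397817  682.2299039  383.32887428] [ 0.24965495 -0.09342787 -0.96381722] 313.51171087055354
{'time': 0.15, 'joints': array([ 6.75910459e+01,  2.17301733e+01,  9.93850704e+01, -8.12829173e-05,
        5.89292440e+01, -1.90778813e+00]), 'qvel': array([ 0.04580099, -0.15262127, -0.09041168,  0.04627479, -0.12949829,
        0.00540566]), 'tau': array([ 9.95189816e-05, -7.64104915e+01, -4.34652972e+01,  6.50717807e-02,
        4.10262763e-02, -7.13764621e-05]), 'ee_pos': array([245.11485973, 655.54967593, 404.28111355]), 'tool_rot': array([-1.79955535e+02, -1.41149309e-03,  1.59498875e+02]), 'contact_force': array([ 0.69705497,  0.94187558, -1.02058566]), 'moment': array([-0.00608528, -0.01940286, -0.02036819]), 'finger_force': 0.0, 'width': 91.66896824679144}
[[ 1.22358615e-03 -9.63815003e-01 -2.66569207e-01  7.55425597e+01]
 [ 9.99999082e-01  1.02411914e-03  8.87287900e-04  2.99234289e-01]
 [-5.82182763e-04 -2.66570048e-01  9.63815372e-01  2.08169674e+01]
 [ 0.00000000e+00  0.00000000e+00  0.00000000e+00  1.00000000e+00]]
```

View pics/top0.png

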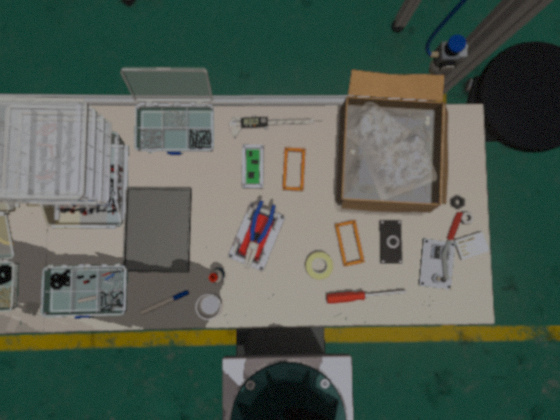

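View pics/side0.png

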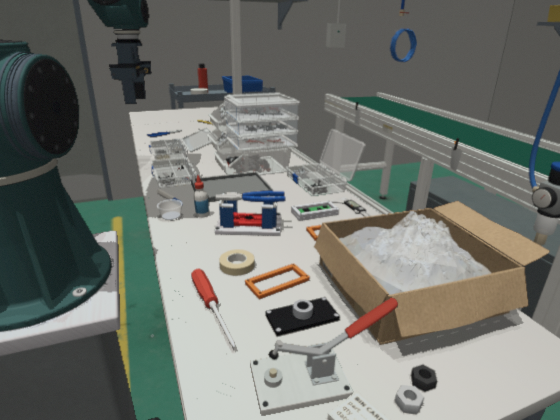

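Top view: nest with pliers at ~(257,233), housing ~(253,166), spacers ~(293,169) and ~(348,242), cover ~(390,241), tray ~(158,229), tape ~(319,264), oil bottle ~(216,273). Box at the right and toolboxes around.

```bash
python3 - <<'E'
from h import *
c=load('top0'); im=c['color']
hsv=cv2.cvtColor(im,cv2.COLOR_RGB2HSV)
def comp(name,m,z,amin=60):
    m=cv2.morphologyEx(m.astype(np.uint8),cv2.MORPH_CLOSE,np.ones((3,3)))
    n,l,s,_=cv2.connectedComponentsWithStats(m)
    for i in range(1,n):
        x,y,w,h,a=s[i]
        if a<amin or not(120<x<430 and 130<y<300):continue
        p=np.argwhere(l==i)[:,::-1]
        W=world(c,p,z)[:,:2].astype(np.float32)
        r=cv2.minAreaRect(W); b=cv2.boxPoints(r); e=b[1]-b[0]; f=b[2]-b[1]
        L=e if np.linalg.norm(e)>np.linalg.norm(f) else f
        print(name,(x,y,w,h,a),np.round(r[0]),np.round(r[1]),'yaw',round(np.degrees(np.arctan2(L[1],L[0]))%180,1))
H,S,V=hsv[...,0],hsv[...,1],hsv[...,2]
comp('orange',(H>5)&(H<20)&(S>120),10)
comp('green',(H>45)&(H<75)&(S>130)&(V>80),10)
comp('red',((H<5)|(H>172))&(S>130),22)
comp('blue',(H>100)&(H<130)&(S>90),72)
comp('dark',(V<70),10)
comp('grey',(V<125)&(V>75)&(S<40),8,1000)
cv2.imwrite('pics/topz.png',cv2.resize(im[130:300,120:420,::-1],None,fx=2.66,fy=2.66,interpolation=cv2.INTER_CUBIC))
E
```

```text
orange (np.int32(283), np.int32(148), np.int32(22), np.int32(43), np.int32(341)) [617. -23.] [ 53. 108.] yaw 176.6
orange (np.int32(335), np.int32(221), np.int32(29), np.int32(45), np.int32(356)) [ 427. -160.] [108.  53.] yaw 10.5
green (np.int32(247), np.int32(151), np.int32(11), np.int32(32), np.int32(249)) [623.  83.] [25. 80.] yaw 179.5
red (np.int32(255), np.int32(214), np.int32(13), np.int32(19), np.int32(147)) [477.  63.] [23. 46.] yaw 161.0
red (np.int32(239), np.int32(229), np.int32(11), np.int32(26), np.int32(135)) [433. 101.] [17. 64.] yaw 161.1
red (np.int32(255), np.int32(234), np.int32(13), np.int32(26), np.int32(90)) [421.  63.] [11. 68.] yaw 158.3
red (np.int32(209), np.int32(273), np.int32(9), np.int32(9), np.int32(63)) [347. 180.] [20. 19.] yaw 89.0
red (np.int32(327), np.int32(292), np.int32(38), np.int32(11), np.int32(316)) [ 294. -145.] [22. 92.] yaw 94.8
blue (np.int32(251), np.int32(201), np.int32(12), np.int32(40), np.int32(151)) [483.  75.] [15. 95.] yaw 167.0
blue (np.int32(257), np.int32(205), np.int32(18), np.int32(38), np.int32(143)) [473.  46.] [14. 95.] yaw 155.1
blue (np.int32(174), np.int32(291), np.int32(14), np.int32(9), np.int32(61)) [312. 249.] [ 9. 34.] yaw 115.6
dark (np.int32(123), np.int32(190), np.int32(67), np.int32(83), np.int32(716)) [428. 359.] [252. 130.] yaw 41.0
dark (np.int32(380), np.int32(221), np.int32(21), np.int32(42), np.int32(628)) [ 429. -264.] [ 50. 103.] yaw 179.3
dark (np.int32(173), np.int32(290), np.int32(16), np.int32(11), np.int32(97)) [305. 261.] [15. 40.] yaw 112.9
grey (np.int32(344), np.int32(137), np.int32(41), np.int32(63), np.int32(1543)) [ 617. -205.] [100. 156.] yaw 176.0
```

View pics/topz.png

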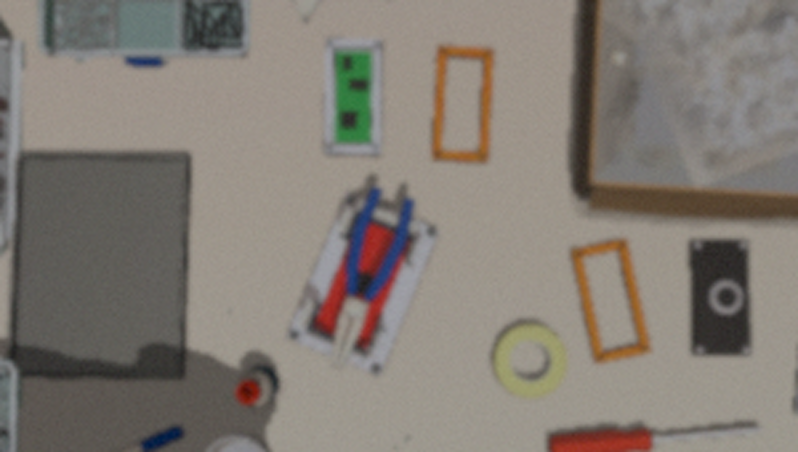

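Zoomed top view confirms: nest corners around crop (295,335),(377,368),(433,232),(352,200), pliers' handles up; the tray spans crop (20,153)-(186,377).

```bash
cat >> h.py <<'E'
def plan(x,y,z,yaw,cur=None):
    o=bot.get_obs(); p=o['ee_pos']; r=o['tool_rot']; T=Ro.from_euler('xyz',r,degrees=True).as_matrix()
    d=T.T@(np.array([x,y,z])-p)/10; dy=(yaw-r[2]+180)%360-180
    print('t',round(o['time'],1),'pose',np.round(p,1),np.round(r,1),'w',round(o['width'],1),'| lin cm',np.round(d,2),'wz rad',round(-np.radians(dy),3),'j6',round(o['joints'][5]))
E
python3 - <<'E'
from h import *
c=load('top0')
f=lambda a:np.array(a)/2.66+[120,130]
print('nest',world(c,f([(295,335),(377,368),(433,232),(352,200)]),12).round(),world(c,f([(295,335),(377,368),(433,232),(352,200)]),12).mean(0))
t=world(c,f([(20,153),(188,153),(185,377),(12,377)]),16);print('tray',t.round(),t.mean(0))
print('pliers jaw tip, handle ends',world(c,f([(345,365),(375,185),(408,195)]),78).round())
print('oil base/tip',world(c,f([(262,385),(248,392)]),[5,107]).round(), 'tape',world(c,f([(529,360)]),15).round())
plan(450,75,400,160)
E
```

```text
nest [[398. 137.  12.]
 [366.  61.  12.]
 [493.   7.  12.]
 [524.  83.  12.]] [445.18033977  71.91188514  12.        ]
tray [[571. 392.  16.]
 [570. 237.  16.]
 [361. 239.  16.]
 [364. 396.  16.]] [466.46168951 315.861681    16.        ]
pliers jaw tip, handle ends [[372.  88.  78.]
 [531.  60.  78.]
 [522.  31.  78.]]
oil base/tip [[351. 169.   5.]
 [353. 169. 107.]] tape [[371. -82.  15.]]
t 0.1 pose [245.1 655.5 404.3] [-180.    -0.   159.5] w 91.7 | lin cm [-39.52 -47.2    0.46] wz rad -0.009 j6 -2
```

Emit:
{"fn": "apply_moves", "kwargs": {
  "rows": [
    {"linear": [-1.96, -2.38, 0], "rotation": [0, 0, 0], "jaw": -1},
    {"linear": [-1.96, -2.38, 0], "rotation": [0, 0, 0], "jaw": -1},
    {"linear": [-1.96, -2.38, 0], "rotation": [0, 0, 0], "jaw": -1},
    {"linear": [-1.96, -2.38, 0], "rotation": [0, 0, 0], "jaw": -1},
    {"linear": [-1.96, -2.38, 0], "rotation": [0, 0, 0], "jaw": -1},
    {"linear": [-1.96, -2.38, 0], "rotation": [0, 0, 0], "jaw": -1},
    {"linear": [-1.96, -2.38, 0], "rotation": [0, 0, 0], "jaw": -1},
    {"linear": [-1.96, -2.38, 0], "rotation": [0, 0, 0], "jaw": -1},
    {"linear": [-1.96, -2.38, 0], "rotation": [0, 0, 0], "jaw": -1},
    {"linear": [-1.96, -2.38, 0], "rotation": [0, 0, 0], "jaw": -1}
  ],
  "force": 25
}}

```text
time: 0.98
ee_pos: [345.5, 362.7, 404.6]
tool_rot: [-180.0, -0.0, 159.5]
contact_force: [-0.4, -0.1, 0.7]
width: 91.5
finger_force: 0.0
```

Emit:
{"fn": "apply_moves", "kwargs": {
  "rows": [
    {"linear": [-1.96, -2.38, 0], "rotation": [0, 0, 0], "jaw": -1},
    {"linear": [-1.96, -2.38, 0], "rotation": [0, 0, 0], "jaw": -1},
    {"linear": [-1.96, -2.38, 0], "rotation": [0, 0, 0], "jaw": -1},
    {"linear": [-1.96, -2.38, 0], "rotation": [0, 0, 0], "jaw": -1},
    {"linear": [-1.96, -2.38, 0], "rotation": [0, 0, 0], "jaw": -1},
    {"linear": [-1.96, -2.38, 0], "rotation": [0, 0, 0], "jaw": -1},
    {"linear": [-1.96, -2.38, 0], "rotation": [0, 0, 0], "jaw": -1},
    {"linear": [-1.96, -2.38, 0], "rotation": [0, 0, 0], "jaw": -1},
    {"linear": [-1.96, -2.38, 0], "rotation": [0, 0, 0], "jaw": -1},
    {"linear": [-1.96, -2.38, 0], "rotation": [0, 0, 0.044], "jaw": -1},
    {"linear": [0, 0, 0], "rotation": [0, 0, 0], "jaw": -1},
    {"linear": [0, 0, 0], "rotation": [0, 0, 0], "jaw": -1}
  ]
}}

```text
time: 1.98
ee_pos: [445.8, 71.5, 404.6]
tool_rot: [-180.0, -0.0, 156.8]
contact_force: [-0.7, 1.1, 0.2]
width: 91.2
finger_force: 0.0
```

```bash
python3 - <<'E'
from h import *
plan(445,72,400,157); c=snap('wrist','w1'); cv2.imwrite('pics/w1v.png',cv2.resize(c['color'][:,:,::-1],(800,600)))
E
```

```text
t 2.0 pose [445.8  71.5 404.6] [-180.    -0.   156.8] w 91.2 | lin cm [0.1  0.02 0.46] wz rad -0.003 j6 -61
```

View pics/w1v.png

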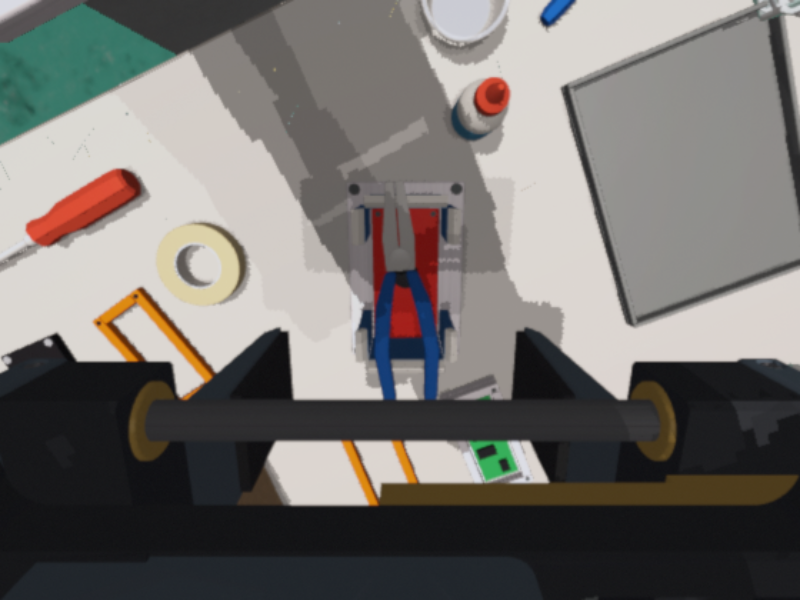

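Wrist view: nest upright in view, base-top corners (349,183),(463,183); pliers jaw tip at (396,184), pivot (402,275), handles running to (385,400)/(432,400). Tray corners (565,88),(632,325).

```bash
python3 - <<'E'
from h import *
c=load('w1'); s=0.7
def w(n,p,z): 
    q=world(c,np.array(p,float)*s,z); print(n,q[:,:2].round(1).tolist()); return q
j=w('jaw tip L,R',[(388,184),(404,184)],80)
w('pivot',[(402,276)],84)
w('handles outer at row 330, 395',[(377,330),(440,330),(380,395),(437,395)],80)
b=w('base corners',[(349,183),(464,183)],12)
w('bolts',[(354,188),(456,188)],12)
w('left/right base edge',[(351,300),(461,300)],12)
w('redplate top l,r',[(371,209),(440,209),(388,338),(416,338)],22)
w('tray',[(565,88),(632,325)],16)
w('tape',[(201,263)],18)
# model test
for cx,cy,yaw in[(445.2,71.9,157)]:
    a=np.radians(yaw);R=np.array([[np.cos(a),-np.sin(a)],[np.sin(a),np.cos(a)]])
    P=[list(R@np.array([x,y])+[cx,cy])+[12] for x,y in[(75,48),(75,-48),(-75,48),(-75,-48)]]
    print((proj(c,P)/s).round())
E
```

```text
jaw tip L,R [[376.5, 91.8], [380.6, 101.4]]
pivot [[436.0, 76.4]]
handles outer at row 330, 395 [[466.1, 44.1], [483.8, 85.6], [513.8, 25.3], [530.5, 64.5]]
base corners [[363.5, 61.1], [399.7, 146.0]]
bolts [[368.6, 63.2], [400.8, 138.7]]
left/right base edge [[452.4, 21.7], [489.6, 108.8]]
redplate top l,r [[388.7, 69.9], [410.2, 120.2], [493.5, 38.9], [502.9, 60.9]]
tray [[364.7, 240.3], [567.4, 236.7]]
tape [[373.7, -77.8]]
[[341. 178.]
 [461. 178.]
 [348. 353.]
 [455. 353.]]
```

Emit:
{"fn": "apply_moves", "kwargs": {
  "rows": [
    {"linear": [-1.44, 0.24, 0], "rotation": [0, 0, -0.07], "jaw": -1},
    {"linear": [0, 0, 3.5], "rotation": [0, 0, 0], "jaw": -1},
    {"linear": [0, 0, 3.5], "rotation": [0, 0, 0], "jaw": -1},
    {"linear": [0, 0, 3.5], "rotation": [0, 0, 0], "jaw": -1},
    {"linear": [0, 0, 2.5], "rotation": [0, 0, 0], "jaw": -1},
    {"linear": [0, 0, 1.5], "rotation": [0, 0, 0], "jaw": -1},
    {"linear": [0, 0, 1.16], "rotation": [0, 0, 0], "jaw": -1},
    {"linear": [0, 0, 0], "rotation": [0, 0, 0], "jaw": -1},
    {"linear": [0, 0, 0], "rotation": [0, 0, 0], "jaw": 1},
    {"linear": [0, 0, 0], "rotation": [0, 0, 0], "jaw": 1},
    {"linear": [0, 0, 0], "rotation": [0, 0, 0], "jaw": 1},
    {"linear": [0, 0, 0], "rotation": [0, 0, 0], "jaw": 1}
  ],
  "force": 30
}}

```text
time: 3.03
ee_pos: [459.7, 69.3, 248.9]
tool_rot: [180.0, 0.0, 161.0]
contact_force: [-0.8, -1.0, -0.1]
width: 67.3
finger_force: 0.7
```

Emit:
{"fn": "apply_moves", "kwargs": {
  "rows": [
    {"linear": [0, 0, 0], "rotation": [0, 0, 0], "jaw": 1},
    {"linear": [0, 0, 0], "rotation": [0, 0, 0], "jaw": 1},
    {"linear": [0, 0, 0], "rotation": [0, 0, 0], "jaw": 1},
    {"linear": [0, 0, 0], "rotation": [0, 0, 0], "jaw": 1},
    {"linear": [0, 0, 0], "rotation": [0, 0, 0], "jaw": 1},
    {"linear": [0, 0, 0], "rotation": [0, 0, 0], "jaw": 1}
  ]
}}

```text
time: 3.53
ee_pos: [460.1, 69.1, 248.3]
tool_rot: [180.0, 0.0, 161.0]
contact_force: [-0.6, 0.3, 2.0]
width: 42.3
finger_force: 30.0
```

Emit:
{"fn": "apply_moves", "kwargs": {
  "rows": [
    {"linear": [0, 0, -1], "rotation": [0, 0, 0], "jaw": 1},
    {"linear": [0, 0, -2.3], "rotation": [0, 0, 0], "jaw": 1},
    {"linear": [0, 0, -2.4], "rotation": [0, 0, 0], "jaw": 1},
    {"linear": [0, 0, -2.3], "rotation": [0, 0, 0], "jaw": 1},
    {"linear": [0.725, 2.606, 0], "rotation": [0, 0, 0], "jaw": 1},
    {"linear": [0.725, 2.606, 0], "rotation": [0, 0, 0], "jaw": 1},
    {"linear": [0.725, 2.606, 0], "rotation": [0, 0, 0], "jaw": 1},
    {"linear": [0.725, 2.606, 0], "rotation": [0, 0, 0], "jaw": 1},
    {"linear": [0.725, 2.606, 0], "rotation": [0, 0, 0], "jaw": 1},
    {"linear": [0.725, 2.606, 0], "rotation": [0, 0, 0], "jaw": 1},
    {"linear": [0.725, 2.606, 0], "rotation": [0, 0, 0], "jaw": 1},
    {"linear": [0.725, 2.606, 0], "rotation": [0, 0, 0], "jaw": 1}
  ]
}}

```text
time: 4.53
ee_pos: [472.6, 286.5, 328.8]
tool_rot: [-180.0, -0.0, 161.0]
contact_force: [1.0, 0.6, -0.9]
width: 41.8
finger_force: 30.0
```

Emit:
{"fn": "apply_moves", "kwargs": {
  "rows": [
    {"linear": [0, 0, 0], "rotation": [0, 0, -0.105], "jaw": 1},
    {"linear": [0, 0, 0], "rotation": [0, 0, -0.105], "jaw": 1},
    {"linear": [0, 0, 0], "rotation": [0, 0, -0.105], "jaw": 1},
    {"linear": [0, 0, 3], "rotation": [0, 0, 0], "jaw": 1},
    {"linear": [0, 0, 3], "rotation": [0, 0, 0], "jaw": 1},
    {"linear": [0, 0, 2], "rotation": [0, 0, 0], "jaw": 1},
    {"linear": [0, 0, 1.5], "rotation": [0, 0, 0], "jaw": 1},
    {"linear": [0, 0, 1.5], "rotation": [0, 0, 0], "jaw": 1},
    {"linear": [0, 0, 1], "rotation": [0, 0, 0], "jaw": 1},
    {"linear": [0, 0, 0.7], "rotation": [0, 0, 0], "jaw": 1},
    {"linear": [0, 0, 0], "rotation": [0, 0, 0], "jaw": 1}
  ]
}}

```text
time: 5.45
ee_pos: [472.7, 285.0, 200.4]
tool_rot: [-180.0, -0.1, 179.0]
contact_force: [0.3, -0.6, -1.6]
width: 41.9
finger_force: 30.4
```

Emit:
{"fn": "apply_moves", "kwargs": {
  "rows": [
    {"linear": [0, 0, 0], "rotation": [0, 0, 0], "jaw": -0.12},
    {"linear": [0, 0, 0], "rotation": [0, 0, 0], "jaw": -0.12},
    {"linear": [0, 0, 0], "rotation": [0, 0, 0], "jaw": -0.12},
    {"linear": [0, 0, 0], "rotation": [0, 0, 0], "jaw": -0.12},
    {"linear": [0, 0, 0], "rotation": [0, 0, 0], "jaw": -0.12},
    {"linear": [0, 0, -1], "rotation": [0, 0, 0], "jaw": -0.12},
    {"linear": [0, 0, -3], "rotation": [0, 0, 0], "jaw": -0.12},
    {"linear": [0, 0, -4], "rotation": [0, 0, 0], "jaw": -0.5},
    {"linear": [0, 0, -4], "rotation": [0, 0, 0], "jaw": -1},
    {"linear": [0, 0, -4], "rotation": [0, 0, 0], "jaw": -1},
    {"linear": [0, 0, -4], "rotation": [0, 0, 0], "jaw": -1},
    {"linear": [0, 0, 0], "rotation": [0, 0, 0], "jaw": -1}
  ]
}}

```text
time: 6.45
ee_pos: [474.1, 285.8, 409.7]
tool_rot: [179.7, 0.5, 179.0]
contact_force: [0.8, 0.9, 1.6]
width: 81.8
finger_force: 0.0
```

```bash
python3 - <<'E'
from h import *
plan(450,74,400,156.9)
E
```

```text
t 6.5 pose [474.1 285.8 409.7] [179.7   0.5 179. ] w 81.8 | lin cm [  2.07 -21.23   0.84] wz rad 0.386 j6 -60
```

Emit:
{"fn": "apply_moves", "kwargs": {
  "rows": [
    {"linear": [-0.34, -2.88, 0.75], "rotation": [0, 0, 0], "jaw": -1},
    {"linear": [-0.34, -2.88, 0.75], "rotation": [0, 0, 0], "jaw": -1},
    {"linear": [-0.34, -2.88, 0.75], "rotation": [0, 0, 0], "jaw": -1},
    {"linear": [-0.34, -2.88, 0.75], "rotation": [0, 0, 0], "jaw": -1},
    {"linear": [-0.34, -2.88, 0.75], "rotation": [0, 0, 0], "jaw": -1},
    {"linear": [-0.34, -2.88, 0.75], "rotation": [0, 0, 0], "jaw": -1},
    {"linear": [-0.34, -2.88, 0.75], "rotation": [0, 0, 0], "jaw": -1},
    {"linear": [-0.34, -2.88, 0.75], "rotation": [0, 0, 0], "jaw": -1},
    {"linear": [0, 0, 0], "rotation": [0, 0, 0.1], "jaw": -1},
    {"linear": [0, 0, 0], "rotation": [0, 0, 0.1], "jaw": -1},
    {"linear": [0, 0, 0], "rotation": [0, 0, 0.1], "jaw": -1},
    {"linear": [0, 0, 0], "rotation": [0, 0, 0.086], "jaw": -1}
  ]
}}

```text
time: 7.45
ee_pos: [496.2, 54.0, 341.8]
tool_rot: [180.0, 0.0, 156.6]
contact_force: [0.5, 0.9, 1.1]
width: 90.9
finger_force: 0.0
```

Emit:
{"fn": "apply_moves", "kwargs": {
  "rows": [
    {"linear": [0, 0, 0], "rotation": [0, 0, 0], "jaw": -1},
    {"linear": [0, 0, 0], "rotation": [0, 0, 0], "jaw": -1}
  ]
}}

```text
time: 7.62
ee_pos: [496.2, 54.3, 341.6]
tool_rot: [180.0, 0.0, 157.1]
contact_force: [0.6, -0.3, -0.7]
width: 90.7
finger_force: 0.0
```

```bash
python3 - <<'E'
from h import *
plan(450,74,205,156.9); c=snap('wrist','w2'); cv2.imwrite('pics/w2v.png',cv2.resize(c['color'][:,:,::-1],(800,600)))
snap('top','top1')
E
```

```text
t 7.6 pose [496.2  54.3 341.6] [180.    0.  157.1] w 90.7 | lin cm [ 5.02  0.02 13.66] wz rad 0.003 j6 -64
```

View pics/w2v.png

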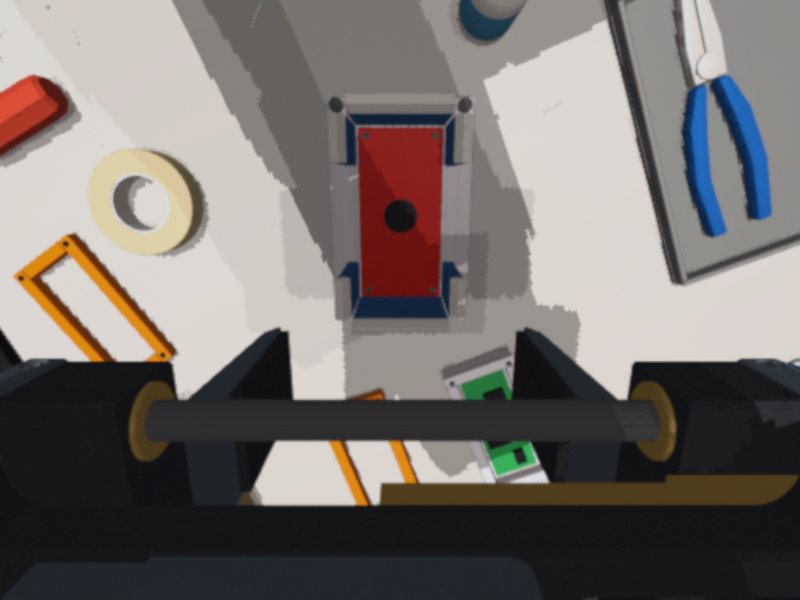

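Wrist view: pliers lie inside the tray; the red plate's corners are (360,127),(441,127),(441,297),(360,297), pocket nearly centred on it.

```bash
cat >> h.py <<'E'
def rect(c,mask,z,amin=500,roi=None):
    m=cv2.morphologyEx(mask.astype(np.uint8),cv2.MORPH_CLOSE,np.ones((5,5)))
    n,l,s,_=cv2.connectedComponentsWithStats(m); out=[]
    for i in range(1,n):
        if s[i][4]<amin: continue
        cs,_=cv2.findContours((l==i).astype(np.uint8),cv2.RETR_EXTERNAL,cv2.CHAIN_APPROX_NONE)
        W=world(c,cs[0][:,0],z)[:,:2].astype(np.float32)
        r=cv2.minAreaRect(W); b=cv2.boxPoints(r); e=b[1]-b[0]; f=b[2]-b[1]
        L=e if np.linalg.norm(e)>np.linalg.norm(f) else f
        out.append((tuple(s[i]),np.round(r[0],1),np.round(sorted(r[1]),1),round(float(np.degrees(np.arctan2(L[1],L[0]))%180),1)))
        print([int(v) for v in s[i]],*out[-1][1:])
    return out
def hsv(c): 
    h=cv2.cvtColor(c['color'],cv2.COLOR_RGB2HSV).astype(int); return h[...,0],h[...,1],h[...,2]
def red(c): H,S,V=hsv(c); return ((H<5)|(H>172))&(S>130)
def orange(c): H,S,V=hsv(c); return (H>6)&(H<22)&(S>150)&(V>90)
def green(c): H,S,V=hsv(c); return (H>45)&(H<75)&(S>130)&(V>60)
E
python3 - <<'E'
from h import *
c=load('w2'); rect(c,red(c),22)
w=lambda p,z:world(c,np.array(p,float)*.7,z)[:,:2].round(1).tolist()
print('base',w([(330,95),(472,95)],12)); print('tray',w([(680,282)],16)); print('pliers',w([(696,0),(765,215),(718,234)],14))
plan(449,74,205,157)
E
```

```text
[0, 53, 47, 56, 1675] [ 298.1 -117.4] [28.4 57.8] 94.6
[251, 89, 59, 118, 6220] [447.9  73.9] [ 53.  107.9] 157.1
base [[362.5, 61.9], [397.5, 144.9]]
tray [[566.8, 235.9]]
pliers [[400.6, 286.6], [544.3, 300.8], [544.7, 268.8]]
t 7.7 pose [496.2  54.3 341.5] [180.    0.  157.1] w 90.9 | lin cm [ 5.12 -0.03 13.65] wz rad 0.002 j6 -64
```

Emit:
{"fn": "apply_moves", "kwargs": {
  "rows": [
    {"linear": [2.61, -0.03, 0], "rotation": [0, 0, 0], "jaw": -1},
    {"linear": [2.61, -0.04, 0], "rotation": [0, 0, 0], "jaw": -1},
    {"linear": [0, 0, 3], "rotation": [0, 0, 0], "jaw": -1},
    {"linear": [0, 0, 3], "rotation": [0, 0, 0], "jaw": -1},
    {"linear": [0, 0, 3], "rotation": [0, 0, 0], "jaw": -1},
    {"linear": [0, 0, 2], "rotation": [0, 0, 0], "jaw": -1},
    {"linear": [0, 0, 1.5], "rotation": [0, 0, 0], "jaw": -1},
    {"linear": [0, 0, 1.05], "rotation": [0, 0, 0], "jaw": -1},
    {"linear": [0, 0, 0], "rotation": [0, 0, 0], "jaw": -1},
    {"linear": [0, 0, 0], "rotation": [0, 0, 0], "jaw": 1},
    {"linear": [0, 0, 0], "rotation": [0, 0, 0], "jaw": 1},
    {"linear": [0, 0, 0], "rotation": [0, 0, 0], "jaw": 1}
  ]
}}

```text
time: 8.72
ee_pos: [448.3, 74.2, 206.6]
tool_rot: [180.0, 0.1, 156.9]
contact_force: [-0.3, -1.0, 0.2]
width: 74.0
finger_force: 0.0
```

Emit:
{"fn": "apply_moves", "kwargs": {
  "rows": [
    {"linear": [0, 0, 0], "rotation": [0, 0, 0], "jaw": 1},
    {"linear": [0, 0, 0], "rotation": [0, 0, 0], "jaw": 1},
    {"linear": [0, 0, 0], "rotation": [0, 0, 0], "jaw": 1},
    {"linear": [0, 0, 0], "rotation": [0, 0, 0], "jaw": 1},
    {"linear": [0, 0, 0], "rotation": [0, 0, 0], "jaw": 1}
  ]
}}

```text
time: 9.13
ee_pos: [448.1, 74.1, 206.0]
tool_rot: [180.0, 0.0, 156.9]
contact_force: [-1.8, -0.0, 8.5]
width: 53.9
finger_force: 30.0
```

Emit:
{"fn": "apply_moves", "kwargs": {
  "rows": [
    {"linear": [0, 0, -1], "rotation": [0, 0, 0], "jaw": 1},
    {"linear": [0, 0, -2], "rotation": [0, 0, 0], "jaw": 1},
    {"linear": [0, 0, -3], "rotation": [0, 0, 0], "jaw": 1},
    {"linear": [0, 0, -3], "rotation": [0, 0, 0], "jaw": 1},
    {"linear": [0, 0, -3], "rotation": [0, 0, 0], "jaw": 1},
    {"linear": [0, 0, -3], "rotation": [0, 0, 0], "jaw": 1},
    {"linear": [0, 0, -3], "rotation": [0, 0, 0], "jaw": 1},
    {"linear": [1.285, 2.464, 0], "rotation": [0, 0, 0], "jaw": 1},
    {"linear": [1.285, 2.464, 0], "rotation": [0, 0, 0], "jaw": 1},
    {"linear": [1.285, 2.464, 0], "rotation": [0, 0, 0], "jaw": 1},
    {"linear": [1.285, 2.464, 0], "rotation": [0, 0, 0], "jaw": 1},
    {"linear": [1.285, 2.464, 0], "rotation": [0, 0, 0], "jaw": 1}
  ]
}}

```text
time: 10.13
ee_pos: [436.5, 213.8, 386.4]
tool_rot: [180.0, 0.0, 156.9]
contact_force: [0.1, -0.5, -0.8]
width: 53.7
finger_force: 30.0
```

Emit:
{"fn": "apply_moves", "kwargs": {
  "rows": [
    {"linear": [1.285, 2.464, 0], "rotation": [0, 0, 0], "jaw": 1},
    {"linear": [1.285, 2.464, 0], "rotation": [0, 0, 0], "jaw": 1},
    {"linear": [1.285, 2.464, 0], "rotation": [0, 0, 0], "jaw": 1},
    {"linear": [1.285, 2.464, 0], "rotation": [0, 0, 0], "jaw": 1},
    {"linear": [1.285, 2.464, 0], "rotation": [0, 0, 0], "jaw": 1},
    {"linear": [0, 0, 0], "rotation": [0, 0, -0.096], "jaw": 1},
    {"linear": [0, 0, 0], "rotation": [0, 0, -0.096], "jaw": 1},
    {"linear": [0, 0, 0], "rotation": [0, 0, -0.096], "jaw": 1},
    {"linear": [0, 0, 0], "rotation": [0, 0, -0.096], "jaw": 1},
    {"linear": [0, 0, 0], "rotation": [0, 0, 0], "jaw": 1},
    {"linear": [0, 0, 0], "rotation": [0, 0, 0], "jaw": 1}
  ]
}}

```text
time: 11.05
ee_pos: [426.1, 351.0, 386.0]
tool_rot: [180.0, 0.0, 178.8]
contact_force: [0.3, 0.5, -0.4]
width: 53.5
finger_force: 30.0
```

```bash
python3 - <<'E'
from h import *
plan(425,351,203,179); c=snap('wrist','w3'); s=snap('side','s3')
print(proj(s,[(388,440,93),(464,440,93),(464,395,93),(388,395,93),(464,395,0),(571,395,16),(361,395,16)]).round())
im=cv2.resize(c['color'][:,:,::-1],(560,420)); sc=cv2.resize(s['color'][70:230,130:330,::-1],(525,420))
cv2.imwrite('pics/w3v.png',cv2.resize(np.hstack([im,sc]),(800,310)))
E
```

```text
t 11.1 pose [426.1 351.  386. ] [180.    0.  178.8] w 53.5 | lin cm [ 1.10e-01 -1.00e-02  1.83e+01] wz rad -0.004 j6 -52
[[194. 149.]
 [218. 147.]
 [221. 151.]
 [196. 153.]
 [223. 180.]
 [255. 171.]
 [189. 179.]]
```

View pics/w3v.png

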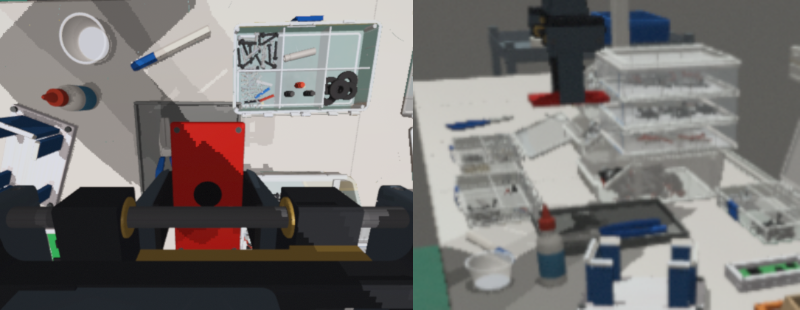

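Plate level and held; the parts-case edge at view (240–410,110) and the rack's front edge near row ~178, right of the fingers.

```bash
python3 - <<'E'
from h import *
c=load('w3'); k=310/420
for z in(0,40,80,120): print(z,world(c,np.array([(290,178),(350,180),(240,110),(375,115)])/k,z)[:,:2].round().tolist())
E
```

```text
0 [[493.0, 489.0], [499.0, 590.0], [379.0, 403.0], [391.0, 614.0]]
40 [[478.0, 474.0], [483.0, 564.0], [376.0, 398.0], [386.0, 585.0]]
80 [[462.0, 459.0], [466.0, 538.0], [373.0, 392.0], [382.0, 557.0]]
120 [[446.0, 444.0], [450.0, 512.0], [370.0, 387.0], [378.0, 528.0]]
```

Emit:
{"fn": "apply_moves", "kwargs": {
  "rows": [
    {"linear": [0.1, 0, 3], "rotation": [0, 0, 0], "jaw": 1},
    {"linear": [0, 0, 3], "rotation": [0, 0, 0], "jaw": 1},
    {"linear": [0, 0, 3], "rotation": [0, 0, 0], "jaw": 1},
    {"linear": [0, 0, 2], "rotation": [0, 0, 0], "jaw": 1},
    {"linear": [0, 0, 1.5], "rotation": [0, 0, 0], "jaw": 1},
    {"linear": [0, 0, 1.5], "rotation": [0, 0, 0], "jaw": 1},
    {"linear": [0, 0, 1.5], "rotation": [0, 0, 0], "jaw": 1},
    {"linear": [0, 0, 1.5], "rotation": [0, 0, 0], "jaw": 1},
    {"linear": [0, 0, 0.5], "rotation": [0, 0, 0], "jaw": 1},
    {"linear": [0, 0, 0], "rotation": [0, 0, 0], "jaw": 1},
    {"linear": [0, 0, 0], "rotation": [0, 0, 0], "jaw": -0.4},
    {"linear": [0, 0, 0], "rotation": [0, 0, 0], "jaw": -0.4}
  ]
}}

```text
time: 12.15
ee_pos: [425.6, 351.4, 211.6]
tool_rot: [180.0, 0.1, 178.9]
contact_force: [0.6, -0.6, -0.8]
width: 62.9
finger_force: 0.0
```

Emit:
{"fn": "apply_moves", "kwargs": {
  "rows": [
    {"linear": [0, 0, 0], "rotation": [0, 0, 0], "jaw": -0.4},
    {"linear": [0, 0, 0], "rotation": [0, 0, 0], "jaw": -0.4},
    {"linear": [0, 0, 0], "rotation": [0, 0, 0], "jaw": -0.4},
    {"linear": [0, 0, -2], "rotation": [0, 0, 0], "jaw": -0.4},
    {"linear": [0, 0, -3], "rotation": [0, 0, 0], "jaw": -1},
    {"linear": [0, 0, -3], "rotation": [0, 0, 0], "jaw": -1},
    {"linear": [0, 0, -3], "rotation": [0, 0, 0], "jaw": -1},
    {"linear": [0, 0, -3], "rotation": [0, 0, 0], "jaw": -1},
    {"linear": [0, 0, -3], "rotation": [0, 0, 0], "jaw": -1},
    {"linear": [0, 0, 0], "rotation": [0, 0, 0], "jaw": -1}
  ]
}}

```text
time: 12.98
ee_pos: [426.3, 352.0, 386.5]
tool_rot: [179.7, 0.4, 178.9]
contact_force: [1.1, 0.8, 1.3]
width: 91.1
finger_force: 0.0
```

```bash
python3 - <<'E'
from h import *
plan(497,53,345,157.1); c=snap('top','top2'); print('red');rect(c,red(c),14,200);print('or');rect(c,orange(c),10,200);print('gr');rect(c,green(c),10,150)
E
```

```text
t 13.0 pose [426.3 352.  386.5] [179.7   0.4 178.9] w 91.1 | lin cm [ -7.61 -29.78   4.05] wz rad 0.381 j6 -52
red
[133, 224, 23, 46, 535] [424.6 349.7] [ 52.8 111. ] 179.6
[327, 292, 37, 11, 312] [ 293.5 -145.4] [22.3 91.1] 94.3
or
[283, 148, 22, 42, 217] [616.8 -22.5] [ 49.8 105.2] 175.2
[336, 221, 27, 44, 243] [ 427. -160.] [ 50.2 105.8] 10.7
gr
[247, 151, 11, 31, 269] [624.6  83. ] [25.5 77.1] 179.5
```

Emit:
{"fn": "apply_moves", "kwargs": {
  "rows": [
    {"linear": [-0.76, -2.98, 0.4], "rotation": [0, 0, 0], "jaw": -1},
    {"linear": [-0.76, -2.98, 0.4], "rotation": [0, 0, 0], "jaw": -1},
    {"linear": [-0.76, -2.98, 0.4], "rotation": [0, 0, 0], "jaw": -1},
    {"linear": [-0.76, -2.98, 0.4], "rotation": [0, 0, 0], "jaw": -1},
    {"linear": [-0.76, -2.98, 0.4], "rotation": [0, 0, 0], "jaw": -1},
    {"linear": [-0.76, -2.98, 0.4], "rotation": [0, 0, 0], "jaw": -1},
    {"linear": [-0.76, -2.98, 0.4], "rotation": [0, 0, 0], "jaw": -1},
    {"linear": [-0.76, -2.98, 0.4], "rotation": [0, 0, 0], "jaw": -1},
    {"linear": [-0.76, -2.98, 0.4], "rotation": [0, 0, 0], "jaw": -1},
    {"linear": [-0.76, -2.98, 0.4], "rotation": [0, 0, 0], "jaw": -1}
  ]
}}

```text
time: 13.87
ee_pos: [495.4, 50.3, 339.6]
tool_rot: [-180.0, -0.1, 178.9]
contact_force: [-0.0, 1.0, -0.9]
width: 91.4
finger_force: 0.0
```

Emit:
{"fn": "apply_moves", "kwargs": {
  "rows": [
    {"linear": [0, 0, 0], "rotation": [0, 0, 0.095], "jaw": -1},
    {"linear": [0, 0, 0], "rotation": [0, 0, 0.095], "jaw": -1},
    {"linear": [0, 0, 0], "rotation": [0, 0, 0.095], "jaw": -1},
    {"linear": [0, 0, 0], "rotation": [0, 0, 0.095], "jaw": -1},
    {"linear": [0, 0, 0], "rotation": [0, 0, 0], "jaw": -1},
    {"linear": [0, 0, 0], "rotation": [0, 0, 0], "jaw": -1},
    {"linear": [0, 0, 0], "rotation": [0, 0, 0], "jaw": -1}
  ]
}}

```text
time: 14.45
ee_pos: [495.5, 51.8, 340.1]
tool_rot: [-180.0, -0.0, 157.3]
contact_force: [-0.1, -0.1, 0.7]
width: 91.5
finger_force: 0.0
```

```bash
python3 - <<'E'
from h import *
plan(448,74,345,157.1); c=snap('wrist','w4')
y0,x0=55,210
cv2.imwrite('pics/w4v.png',cv2.resize(c['color'][y0:y0+185,x0:x0+150,::-1],None,fx=3.2,fy=3.2,interpolation=cv2.INTER_CUBIC))
E
```

```text
t 14.4 pose [495.5  51.8 340.1] [-180.    -0.   157.3] w 91.5 | lin cm [ 5.24  0.22 -0.48] wz rad 0.004 j6 -64
```

View pics/w4v.png

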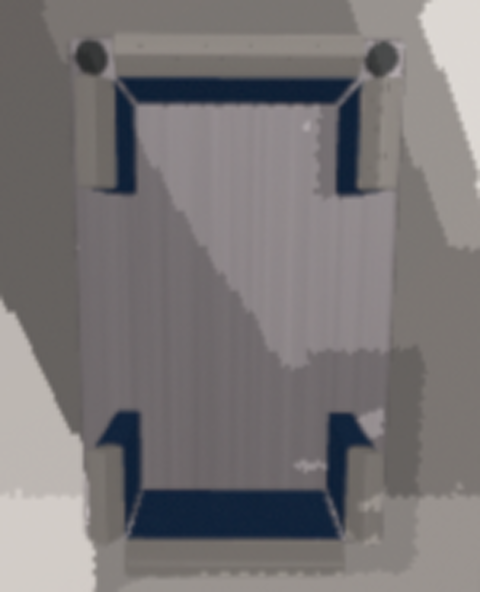

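Empty pocket: floor corners at crop (136,103),(338,103),(328,490),(142,490).

```bash
python3 - <<'E'
from h import *
c=load('w4')
f=lambda a:(np.array(a,float)-1.1)/3.2+[210,55]
P=world(c,f([(136,103),(338,103),(328,490),(142,490)]),12)[:,:2]
print(P.round(1),P.mean(0).round(1))
for i in range(4):
    d=P[(i+1)%4]-P[i];print(round(np.linalg.norm(d),1),round(np.degrees(np.arctan2(d[1],d[0]))%180,1))
Q=world(c,f([(136,79),(340,79),(344,538),(127,538)]),64)[:,:2]; print(Q.mean(0).round(1),'uprights top')
plan(574,83,340,180)
E
```

```text
[[384.7  69.5]
 [406.9 123. ]
 [512.8  79. ]
 [490.2  24.6]] [448.6  74. ]
57.9 67.4
114.7 157.5
58.9 67.4
114.7 156.9
[448.5  73.9] uprights top
t 14.5 pose [495.6  51.8 340.3] [-180.    -0.   157.3] w 91.1 | lin cm [-6.04  5.9   0.03] wz rad -0.396 j6 -64
```

Emit:
{"fn": "apply_moves", "kwargs": {
  "rows": [
    {"linear": [-1.91, 1.22, 0], "rotation": [0, 0, 0], "jaw": -1},
    {"linear": [-1.91, 1.22, 0], "rotation": [0, 0, 0], "jaw": -1},
    {"linear": [-1.91, 1.22, 0], "rotation": [0, 0, 0], "jaw": -1},
    {"linear": [-1.91, 1.22, 0], "rotation": [0, 0, 0], "jaw": -1},
    {"linear": [-1.91, 1.22, 0], "rotation": [0, 0, 0], "jaw": -1},
    {"linear": [-1.91, 1.22, 0], "rotation": [0, 0, 0], "jaw": -1},
    {"linear": [-1.91, 1.22, 0], "rotation": [0, 0, 0], "jaw": -1},
    {"linear": [-1.91, 1.22, 0], "rotation": [0, 0, 0], "jaw": -1},
    {"linear": [0, 0, 0], "rotation": [0, 0, -0.1], "jaw": -1},
    {"linear": [0, 0, 0], "rotation": [0, 0, -0.1], "jaw": -1},
    {"linear": [0, 0, 0], "rotation": [0, 0, -0.1], "jaw": -1},
    {"linear": [0, 0, 0], "rotation": [0, 0, -0.09], "jaw": -1}
  ]
}}

```text
time: 15.5
ee_pos: [674.4, 82.5, 340.2]
tool_rot: [-180.0, -0.0, 179.9]
contact_force: [0.3, -0.4, -1.2]
width: 91.2
finger_force: 0.0
```

Emit:
{"fn": "apply_moves", "kwargs": {
  "rows": [
    {"linear": [0, 0, 0], "rotation": [0, 0, 0], "jaw": -1},
    {"linear": [0, 0, 0], "rotation": [0, 0, 0], "jaw": -1},
    {"linear": [0, 0, 0], "rotation": [0, 0, 0], "jaw": -1}
  ]
}}

```text
time: 15.75
ee_pos: [674.3, 82.5, 340.5]
tool_rot: [-180.0, -0.0, 179.4]
contact_force: [-0.2, -0.6, 0.5]
width: 91.4
finger_force: 0.0
```

```bash
python3 - <<'E'
from h import *
plan(624,83,340,180); c=snap('wrist','w5'); r=rect(c,green(c),12,400); rect(c,orange(c),10,300)
cv2.imwrite('pics/w5v.png',cv2.resize(c['color'][:260,:,::-1],(800,371)))
E
```

```text
t 15.8 pose [674.3  82.5 340.5] [-180.    -0.   179.4] w 91.4 | lin cm [ 5.04 -0.    0.05] wz rad -0.011 j6 -84
[263, 108, 34, 89, 2321] [626.1  81.9] [31.9 84.1] 179.4
[142, 87, 60, 116, 2997] [619.6 -21.5] [ 54.2 108.4] 176.2
```

View pics/w5v.png

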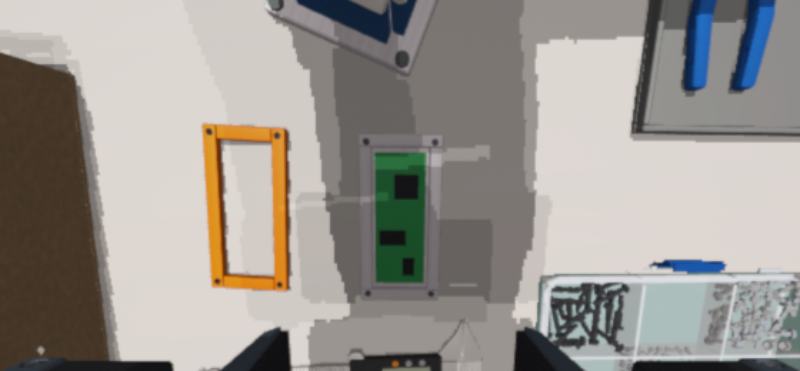

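Housing upright, rim corners at view (360,136),(442,135),(438,297),(361,298); spacer to its left at (247,207), lying flat.

```bash
python3 - <<'E'
from h import *
c=load('w5')
P=world(c,(np.array([(360,136),(442,135),(438,297),(361,298)],float))/(800/560),18)[:,:2]
print(P.round(1),P.mean(0).round(1))
for i in range(4):
    d=P[(i+1)%4]-P[i];print(round(np.linalg.norm(d),1),round(np.degrees(np.arctan2(d[1],d[0]))%180,1))
# refine with gradient fit of rect z=18
from scipy.optimize import minimize
def fit(c,x0,z,L=110,W=54,seg=None):
    g=cv2.GaussianBlur(cv2.cvtColor(c['color'],cv2.COLOR_RGB2LAB).astype(np.float32),(0,0),1.0)
    G=np.sqrt(sum(cv2.Sobel(g[...,k],cv2.CV_32F,1,0)**2+cv2.Sobel(g[...,k],cv2.CV_32F,0,1)**2 for k in range(3)))
    G=np.minimum(G,60)
    t=np.linspace(-.46,.46,60)
    Q=np.vstack([np.c_[t*L,0*t+W/2],np.c_[t*L,0*t-W/2],np.c_[0*t+L/2,t*W],np.c_[0*t-L/2,t*W]])
    def cost(p):
        a=np.radians(p[2]);R=np.array([[np.cos(a),-np.sin(a)],[np.sin(a),np.cos(a)]])
        X=Q@R.T+p[:2]; u=proj(c,np.c_[X,np.full(len(X),z)]).astype(np.float32)
        return -cv2.remap(G,u[None,:,0],u[None,:,1],cv2.INTER_LINEAR).mean()
    r=minimize(cost,x0,method='Nelder-Mead',options=dict(initial_simplex=[np.array(x0)+d for d in([0,0,0],[3,0,0],[0,3,0],[0,0,2])]))
    return r.x.round(2),round(r.fun,1)
print(fit(c,[*P.mean(0),179.5],18)); print(fit(c,[619.6,-21.5,176.2],10))
print(fit(load('w2'),[448,74,157.1],22))
plan(*P.mean(0),197,179.4)
E
```

```text
[[573.1  57.6]
 [573.  109.6]
 [679.2 108.3]
 [679.4  54.6]] [626.2  82.5]
52.0 90.1
106.2 179.3
53.7 90.2
106.4 178.4
(array([626.66,  81.96, 178.91]), np.float64(-37.3))
(array([619.6, -21.5, 176.2]), np.float64(-60.0))
(array([448. ,  74. , 157.1]), np.float64(-60.0))
t 15.8 pose [674.4  82.4 340.6] [-180.    -0.   179.4] w 91.4 | lin cm [ 4.82 -0.04 14.36] wz rad -0.0 j6 -84
```

Emit:
{"fn": "apply_moves", "kwargs": {
  "rows": [
    {"linear": [2.4, -0.02, 0], "rotation": [0, 0, 0], "jaw": -1},
    {"linear": [2.4, -0.02, 0], "rotation": [0, 0, 0.005], "jaw": -1},
    {"linear": [0, 0, 3], "rotation": [0, 0, 0], "jaw": -1},
    {"linear": [0, 0, 3], "rotation": [0, 0, 0], "jaw": -1},
    {"linear": [0, 0, 3], "rotation": [0, 0, 0], "jaw": -1},
    {"linear": [0, 0, 3], "rotation": [0, 0, 0], "jaw": -1},
    {"linear": [0, 0, 1.5], "rotation": [0, 0, 0], "jaw": -1},
    {"linear": [0, 0, 1.05], "rotation": [0, 0, 0], "jaw": -1},
    {"linear": [0, 0, 0], "rotation": [0, 0, 0], "jaw": -1},
    {"linear": [0, 0, 0], "rotation": [0, 0, 0], "jaw": 1},
    {"linear": [0, 0, 0], "rotation": [0, 0, 0], "jaw": 1},
    {"linear": [0, 0, 0], "rotation": [0, 0, 0], "jaw": 1}
  ]
}}

```text
time: 16.8
ee_pos: [627.0, 82.5, 196.7]
tool_rot: [180.0, 0.1, 179.2]
contact_force: [-0.1, 0.5, 0.4]
width: 73.8
finger_force: 0.0
```

Emit:
{"fn": "apply_moves", "kwargs": {
  "rows": [
    {"linear": [0, 0, 0], "rotation": [0, 0, 0], "jaw": 1},
    {"linear": [0, 0, 0], "rotation": [0, 0, 0], "jaw": 1},
    {"linear": [0, 0, 0], "rotation": [0, 0, 0], "jaw": 1},
    {"linear": [0, 0, 0], "rotation": [0, 0, 0], "jaw": 1},
    {"linear": [0, 0, 0], "rotation": [0, 0, 0], "jaw": 1},
    {"linear": [0, 0, 0], "rotation": [0, 0, 0], "jaw": 1}
  ]
}}

```text
time: 17.3
ee_pos: [626.6, 82.4, 195.7]
tool_rot: [180.0, 0.0, 179.2]
contact_force: [-1.4, 0.2, 7.4]
width: 53.6
finger_force: 30.0
```

Emit:
{"fn": "apply_moves", "kwargs": {
  "rows": [
    {"linear": [0, 0, -1], "rotation": [0, 0, 0], "jaw": 1},
    {"linear": [0, 0, -2], "rotation": [0, 0, 0], "jaw": 1},
    {"linear": [0, 0, -3], "rotation": [0, 0, 0], "jaw": 1},
    {"linear": [0, 0, -3], "rotation": [0, 0, 0], "jaw": 1},
    {"linear": [0, 0, -3], "rotation": [0, 0, 0], "jaw": 1},
    {"linear": [2.54, -0.156, 0], "rotation": [0, 0, 0], "jaw": 1},
    {"linear": [2.54, -0.156, 0], "rotation": [0, 0, 0], "jaw": 1},
    {"linear": [2.54, -0.156, 0], "rotation": [0, 0, 0], "jaw": 1},
    {"linear": [2.54, -0.156, 0], "rotation": [0, 0, 0], "jaw": 1},
    {"linear": [2.54, -0.156, 0], "rotation": [0, 0, 0], "jaw": 1},
    {"linear": [2.54, -0.156, 0], "rotation": [0, 0, 0], "jaw": 1},
    {"linear": [2.54, -0.156, 0], "rotation": [0, 0, 0], "jaw": 1}
  ]
}}

```text
time: 18.3
ee_pos: [447.0, 73.9, 315.5]
tool_rot: [180.0, 0.0, 179.2]
contact_force: [-0.7, 0.6, -1.4]
width: 53.5
finger_force: 30.0
```

Emit:
{"fn": "apply_moves", "kwargs": {
  "rows": [
    {"linear": [0, 0, 0], "rotation": [0, 0, 0.096], "jaw": 1},
    {"linear": [0, 0, 0], "rotation": [0, 0, 0.096], "jaw": 1},
    {"linear": [0, 0, 0], "rotation": [0, 0, 0.096], "jaw": 1},
    {"linear": [0, 0, 0], "rotation": [0, 0, 0.096], "jaw": 1},
    {"linear": [0, 0, 0], "rotation": [0, 0, 0], "jaw": 1},
    {"linear": [0, 0, 0], "rotation": [0, 0, 0], "jaw": 1},
    {"linear": [0, 0, 0], "rotation": [0, 0, 0], "jaw": 1}
  ]
}}

```text
time: 18.88
ee_pos: [448.4, 74.0, 315.3]
tool_rot: [180.0, 0.0, 157.4]
contact_force: [0.2, -1.0, -1.7]
width: 53.5
finger_force: 30.0
```

```bash
python3 - <<'E'
from h import *
plan(448.6,74,207,157.2); snap('wrist','w6')
c=load('w6');o=bot.get_obs();a=np.radians(o['tool_rot'][2]);z=o['ee_pos'][2]-191-4+18
# far end edge of held housing along tool x at centerline: brightness profile
import sys
for s in range(40,72,2):
    P=[[o['ee_pos'][0]+s*np.cos(a)+k*np.sin(a),o['ee_pos'][1]+s*np.sin(a)-k*np.cos(a),z] for k in(-15,0,15)]
    u=proj(c,P).round().astype(int); print(s,[c['color'][v,uu].tolist() for uu,v in u])
E
```

```text
t 18.9 pose [448.4  74.  315.3] [180.    0.  157.4] w 53.5 | lin cm [-2.000e-02  1.000e-02  1.083e+01] wz rad 0.003 j6 -61
40 [[29, 75, 41], [24, 74, 39], [23, 74, 38]]
42 [[30, 75, 42], [22, 74, 37], [22, 74, 37]]
44 [[26, 75, 39], [22, 74, 37], [23, 74, 37]]
46 [[36, 75, 45], [33, 74, 43], [35, 75, 44]]
48 [[104, 98, 100], [104, 98, 99], [104, 98, 100]]
50 [[113, 108, 109], [113, 107, 109], [112, 106, 108]]
52 [[114, 108, 110], [113, 107, 110], [115, 108, 111]]
54 [[113, 108, 110], [114, 108, 110], [113, 108, 110]]
56 [[94, 88, 90], [93, 89, 90], [93, 88, 89]]
58 [[108, 102, 104], [110, 105, 107], [111, 106, 107]]
60 [[111, 105, 107], [114, 108, 110], [115, 110, 111]]
62 [[111, 105, 107], [115, 109, 111], [115, 109, 111]]
64 [[101, 96, 93], [102, 97, 94], [113, 108, 104]]
66 [[118, 112, 108], [121, 115, 111], [143, 137, 132]]
68 [[123, 117, 113], [128, 122, 118], [144, 138, 132]]
70 [[106, 101, 105], [124, 118, 121], [146, 139, 141]]
```

Emit:
{"fn": "apply_moves", "kwargs": {
  "rows": [
    {"linear": [0, 0, 2], "rotation": [0, 0, 0.003], "jaw": 1},
    {"linear": [0, 0, 1.5], "rotation": [0, 0, 0], "jaw": 1},
    {"linear": [0, 0, 1], "rotation": [0, 0, 0], "jaw": 1},
    {"linear": [0, 0, 1], "rotation": [0, 0, 0], "jaw": 1},
    {"linear": [0, 0, 1], "rotation": [0, 0, 0], "jaw": 1},
    {"linear": [0, 0, 1], "rotation": [0, 0, 0], "jaw": 1},
    {"linear": [0, 0, 1], "rotation": [0, 0, 0], "jaw": 1},
    {"linear": [0, 0, 0], "rotation": [0, 0, 0], "jaw": 1}
  ]
}}

```text
time: 19.6
ee_pos: [448.0, 73.9, 228.5]
tool_rot: [-179.9, -0.1, 157.0]
contact_force: [-0.4, -0.6, -1.9]
width: 53.6
finger_force: 30.0
```

Emit:
{"fn": "apply_moves", "kwargs": {
  "rows": [
    {"linear": [0, 0, 1], "rotation": [0, 0, 0], "jaw": 1},
    {"linear": [0, 0, 0.6], "rotation": [0, 0, 0], "jaw": 1},
    {"linear": [0, 0, 0.3], "rotation": [0, 0, 0], "jaw": 1},
    {"linear": [0, 0, 0.2], "rotation": [0, 0, 0], "jaw": 1},
    {"linear": [0, 0, 0], "rotation": [0, 0, 0], "jaw": 1},
    {"linear": [0, 0, 0], "rotation": [0, 0, 0], "jaw": 1}
  ]
}}

```text
time: 20.1
ee_pos: [448.5, 74.0, 209.3]
tool_rot: [180.0, 0.0, 157.0]
contact_force: [-0.9, 0.4, -0.7]
width: 53.7
finger_force: 30.0
```

Emit:
{"fn": "apply_moves", "kwargs": {
  "rows": [
    {"linear": [0, 0, 0.15], "rotation": [0, 0, 0], "jaw": 1},
    {"linear": [0, 0, 0], "rotation": [0, 0, 0], "jaw": 1},
    {"linear": [0, 0, 0], "rotation": [0, 0, 0], "jaw": -1},
    {"linear": [0, 0, 0], "rotation": [0, 0, 0], "jaw": -1},
    {"linear": [0, 0, 0], "rotation": [0, 0, 0], "jaw": -1},
    {"linear": [0, 0, 0], "rotation": [0, 0, 0], "jaw": -1},
    {"linear": [0, 0, -2], "rotation": [0, 0, 0], "jaw": -1},
    {"linear": [0, 0, -3], "rotation": [0, 0, 0], "jaw": -1},
    {"linear": [0, 0, -3], "rotation": [0, 0, 0], "jaw": -1},
    {"linear": [0, 0, -3], "rotation": [0, 0, 0], "jaw": -1},
    {"linear": [-2.5, 0, -2], "rotation": [0, 0, 0], "jaw": -1},
    {"linear": [-2.5, 0, 0], "rotation": [0, 0, 0], "jaw": -1}
  ]
}}

```text
time: 21.1
ee_pos: [495.6, 54.5, 342.0]
tool_rot: [179.8, 0.3, 157.1]
contact_force: [1.9, 0.1, 0.4]
width: 91.5
finger_force: 0.0
```

Emit:
{"fn": "apply_moves", "kwargs": {
  "rows": [
    {"linear": [0, 0, 0], "rotation": [0, 0, 0], "jaw": -1},
    {"linear": [0, 0, 0], "rotation": [0, 0, 0], "jaw": -1},
    {"linear": [0, 0, 0], "rotation": [0, 0, 0], "jaw": -1}
  ]
}}

```text
time: 21.35
ee_pos: [493.9, 54.5, 337.1]
tool_rot: [-180.0, -0.1, 157.0]
contact_force: [-1.2, 0.4, -0.1]
width: 91.2
finger_force: 0.0
```

```bash
python3 - <<'E'
from h import *
c=snap('wrist','w7'); rect(c,green(c),24,400)
t=snap('top','top3'); print('or');rect(t,orange(t),10,150)
H,S,V=hsv(t); print('dk'); rect(t,(V<70),10,300)
plan(668,-24,340,176.2)
y0,x0=55,210
cv2.imwrite('pics/w7v.png',cv2.resize(c['color'][y0:y0+185,x0:x0+150,::-1],None,fx=2,fy=2,interpolation=cv2.INTER_CUBIC))
E
```

```text
[264, 105, 36, 94, 2610] [447.8  74.8] [32.1 84.4] 157.2
or
[284, 148, 21, 41, 172] [619.  -22.7] [ 49.8 101.2] 176.0
[336, 221, 27, 44, 243] [ 427.  -159.9] [ 50.2 105.9] 11.2
dk
[389, 0, 27, 39, 423] [1007.8 -311.3] [ 67.4 100.6] 0.6
[424, 0, 44, 58, 399] [ 989.9 -418. ] [ 31.7 182.3] 145.5
[466, 0, 61, 55, 1096] [ 997.9 -544.6] [ 51.6 207.2] 134.3
[448, 0, 112, 154, 9158] [ 855.1 -569.8] [283.7 403.9] 177.2
[428, 40, 36, 36, 629] [ 895.5 -412.6] [80.9 91. ] 128.0
[378, 101, 64, 101, 719] [ 660.1 -317.6] [163.1 252.6] 176.5
[336, 104, 9, 100, 380] [ 656.  -142.2] [ 13.6 257.1] 176.8
[179, 173, 176, 247, 25803] [306.7  44.4] [421.  600.8] 178.7
[380, 221, 21, 41, 647] [ 429.9 -263.6] [ 48.6 101. ] 0.1
[425, 370, 26, 39, 452] [  75.7 -367.6] [59.2 86. ] 133.6
t 21.4 pose [493.7  54.6 337. ] [-1.80e+02 -1.00e-01  1.57e+02] w 91.0 | lin cm [-19.12  -0.44  -0.33] wz rad -0.334 j6 -63
```

View pics/w7v.png

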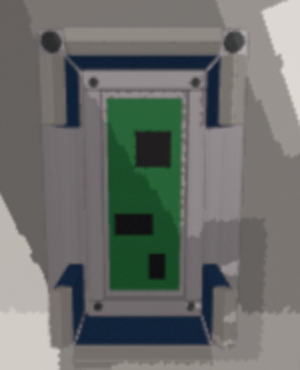

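Housing sits flat and square in the pocket. Next, check the box clearance near spacer 1.

```bash
python3 - <<'E'
from h import *
t=load('top0');s=load('side0');w=load('w5')
for z in(0,60,80,100,120,140,160):
    A=world(t,[(341,207),(343,104),(445,211)],z)[:,:2].round(); B=world(s,[(320,258),(410,347)],z)[:,:2].round(); C=world(w,np.array([(75,75),(110,371)])*.7,z)[:,:2].round()
    print(z,A.tolist(),B.tolist(),C.tolist())
E
```

```text
0 [[518.0, -143.0], [787.0, -155.0], [505.0, -410.0]] [[542.0, -115.0], [555.0, -383.0]] [[532.0, -128.0], [741.0, -143.0]]
60 [[513.0, -133.0], [768.0, -144.0], [500.0, -385.0]] [[495.0, -199.0], [506.0, -428.0]] [[545.0, -88.0], [714.0, -101.0]]
80 [[511.0, -130.0], [761.0, -141.0], [499.0, -377.0]] [[479.0, -227.0], [490.0, -444.0]] [[549.0, -75.0], [705.0, -87.0]]
100 [[510.0, -127.0], [754.0, -137.0], [498.0, -369.0]] [[463.0, -255.0], [474.0, -459.0]] [[553.0, -62.0], [696.0, -72.0]]
120 [[508.0, -123.0], [748.0, -133.0], [496.0, -361.0]] [[448.0, -283.0], [457.0, -474.0]] [[557.0, -48.0], [687.0, -58.0]]
140 [[506.0, -120.0], [741.0, -130.0], [495.0, -353.0]] [[432.0, -311.0], [441.0, -489.0]] [[562.0, -35.0], [679.0, -44.0]]
160 [[505.0, -116.0], [735.0, -126.0], [493.0, -344.0]] [[416.0, -338.0], [425.0, -505.0]] [[566.0, -22.0], [670.0, -30.0]]
```

Emit:
{"fn": "apply_moves", "kwargs": {
  "rows": [
    {"linear": [-2.4, -0.06, 0], "rotation": [0, 0, 0], "jaw": -1},
    {"linear": [-2.4, -0.06, 0], "rotation": [0, 0, 0], "jaw": -1},
    {"linear": [-2.4, -0.06, 0], "rotation": [0, 0, 0], "jaw": -1},
    {"linear": [-2.4, -0.06, 0], "rotation": [0, 0, 0], "jaw": -1},
    {"linear": [-2.4, -0.06, 0], "rotation": [0, 0, 0], "jaw": -1},
    {"linear": [-2.4, -0.06, 0], "rotation": [0, 0, 0], "jaw": -1},
    {"linear": [-2.4, -0.06, 0], "rotation": [0, 0, 0], "jaw": -1},
    {"linear": [-2.4, -0.06, 0], "rotation": [0, 0, 0], "jaw": -1},
    {"linear": [0, 0, 0], "rotation": [0, 0, -0.112], "jaw": -1},
    {"linear": [0, 0, 0], "rotation": [0, 0, -0.112], "jaw": -1},
    {"linear": [0, 0, 0], "rotation": [0, 0, -0.11], "jaw": -1},
    {"linear": [0, 0, 0], "rotation": [0, 0, 0], "jaw": -1}
  ]
}}

```text
time: 22.45
ee_pos: [668.9, -24.5, 336.9]
tool_rot: [-180.0, -0.1, 176.5]
contact_force: [-0.7, -0.5, -0.8]
width: 91.8
finger_force: 0.0
```

Emit:
{"fn": "apply_moves", "kwargs": {
  "rows": [
    {"linear": [0, 0, 0], "rotation": [0, 0, 0], "jaw": -1},
    {"linear": [0, 0, 0], "rotation": [0, 0, 0], "jaw": -1},
    {"linear": [0, 0, 0], "rotation": [0, 0, 0], "jaw": -1}
  ]
}}

```text
time: 22.7
ee_pos: [669.2, -24.7, 337.6]
tool_rot: [180.0, -0.0, 176.0]
contact_force: [0.1, -0.0, 0.2]
width: 91.3
finger_force: 0.0
```

```bash
python3 - <<'E'
from h import *
c=snap('wrist','w8'); r=rect(c,orange(c),10,400)
for q in r: plan(*q[1],194.5,q[3])
for p in world(load('w8'),[(40,30)],0): print(p.round())
E
```

```text
[88, 0, 52, 14, 402] [ 486.6 -155.6] [ 9.8 43.8] 86.1
[251, 93, 57, 114, 2697] [619.5 -22.9] [ 52.7 107.4] 176.2
t 22.8 pose [669.3 -24.7 337.6] [-180.    -0.   176.1] w 91.2 | lin cm [ 17.32 -14.31  14.31] wz rad 1.57 j6 -90
t 22.8 pose [669.3 -24.7 337.6] [-180.    -0.   176.1] w 91.2 | lin cm [ 4.97 -0.16 14.31] wz rad -0.002 j6 -90
[ 497. -231.    0.]
```

Emit:
{"fn": "apply_moves", "kwargs": {
  "rows": [
    {"linear": [2.48, -0.08, 0], "rotation": [0, 0, 0], "jaw": -1},
    {"linear": [2.49, -0.08, 0], "rotation": [0, 0, 0], "jaw": -1},
    {"linear": [0, 0, 3], "rotation": [0, 0, 0], "jaw": -1},
    {"linear": [0, 0, 3], "rotation": [0, 0, 0], "jaw": -1},
    {"linear": [0, 0, 3], "rotation": [0, 0, 0], "jaw": -1},
    {"linear": [0, 0, 3], "rotation": [0, 0, 0], "jaw": -1},
    {"linear": [0, 0, 1.5], "rotation": [0, 0, 0], "jaw": -1},
    {"linear": [0, 0, 0.75], "rotation": [0, 0, 0], "jaw": -1},
    {"linear": [0, 0, 0], "rotation": [0, 0, 0], "jaw": -1},
    {"linear": [0, 0, 0], "rotation": [0, 0, 0], "jaw": 1},
    {"linear": [0, 0, 0], "rotation": [0, 0, 0], "jaw": 1},
    {"linear": [0, 0, 0], "rotation": [0, 0, 0], "jaw": 1}
  ]
}}

```text
time: 23.75
ee_pos: [620.3, -23.2, 196.5]
tool_rot: [-180.0, 0.1, 176.2]
contact_force: [0.1, -0.1, 0.3]
width: 74.0
finger_force: 0.0
```

Emit:
{"fn": "apply_moves", "kwargs": {
  "rows": [
    {"linear": [0, 0, 0], "rotation": [0, 0, 0], "jaw": 1},
    {"linear": [0, 0, 0], "rotation": [0, 0, 0], "jaw": 1},
    {"linear": [0, 0, 0], "rotation": [0, 0, 0], "jaw": 1},
    {"linear": [0, 0, 0], "rotation": [0, 0, 0], "jaw": 1},
    {"linear": [0, 0, 0], "rotation": [0, 0, 0], "jaw": 1},
    {"linear": [0, 0, 0], "rotation": [0, 0, 0], "jaw": 1}
  ]
}}

```text
time: 24.25
ee_pos: [619.9, -23.2, 195.6]
tool_rot: [-180.0, 0.0, 176.2]
contact_force: [-1.1, 0.8, 6.9]
width: 53.9
finger_force: 30.0
```

Emit:
{"fn": "apply_moves", "kwargs": {
  "rows": [
    {"linear": [0, 0, -1], "rotation": [0, 0, 0], "jaw": 1},
    {"linear": [0, 0, -2], "rotation": [0, 0, 0], "jaw": 1},
    {"linear": [0, 0, -3], "rotation": [0, 0, 0], "jaw": 1},
    {"linear": [0, 0, -3], "rotation": [0, 0, 0], "jaw": 1},
    {"linear": [0, 0, -3], "rotation": [0, 0, 0], "jaw": 1},
    {"linear": [2.534, 1.223, 0], "rotation": [0, 0, 0], "jaw": 1},
    {"linear": [2.534, 1.223, 0], "rotation": [0, 0, 0], "jaw": 1},
    {"linear": [2.534, 1.223, 0], "rotation": [0, 0, 0], "jaw": 1},
    {"linear": [2.534, 1.223, 0], "rotation": [0, 0, 0], "jaw": 1},
    {"linear": [2.534, 1.223, 0], "rotation": [0, 0, 0], "jaw": 1},
    {"linear": [2.534, 1.223, 0], "rotation": [0, 0, 0], "jaw": 1},
    {"linear": [2.534, 1.223, 0], "rotation": [0, 0, 0], "jaw": 1}
  ]
}}

```text
time: 25.25
ee_pos: [447.1, 74.5, 315.5]
tool_rot: [180.0, 0.0, 176.2]
contact_force: [0.3, 0.3, -0.6]
width: 53.4
finger_force: 30.0
```

Emit:
{"fn": "apply_moves", "kwargs": {
  "rows": [
    {"linear": [0, 0, 0], "rotation": [0, 0, 0.1105], "jaw": 1},
    {"linear": [0, 0, 0], "rotation": [0, 0, 0.1105], "jaw": 1},
    {"linear": [0, 0, 0], "rotation": [0, 0, 0.1105], "jaw": 1},
    {"linear": [0, 0, 0], "rotation": [0, 0, 0], "jaw": 1},
    {"linear": [0, 0, 0], "rotation": [0, 0, 0], "jaw": 1},
    {"linear": [0, 0, 0], "rotation": [0, 0, 0], "jaw": 1}
  ]
}}

```text
time: 25.75
ee_pos: [448.5, 74.1, 315.4]
tool_rot: [180.0, 0.0, 157.4]
contact_force: [0.4, -0.7, -0.9]
width: 53.3
finger_force: 30.0
```

```bash
cat >> h.py <<'E'
def heldend(maskf,name,above):
    """distance along tool x (from TCP) at which the held part's far end lies, at height `above` over the tips"""
    c=snap('wrist',name);o=bot.get_obs();a=np.radians(o['tool_rot'][2]);z=o['ee_pos'][2]-191+above; m=maskf(c)
    for k in(-20,0,20):
        S=np.arange(30,80,.5);P=np.c_[o['ee_pos'][0]+S*np.cos(a)+k*np.sin(a),o['ee_pos'][1]+S*np.sin(a)-k*np.cos(a),0*S+z]
        u=proj(c,P).round().astype(int); v=m[u[:,1],u[:,0]]; print(k,S[v].min() if v.any() else None,S[v].max() if v.any() else None)
E
python3 - <<'E'
from h import *
plan(448.6,74,225.6,157.2); heldend(orange,'w9',5.5)
E
```

```text
t 25.8 pose [448.5  74.1 315.4] [180.    0.  157.4] w 53.3 | lin cm [-0.01 -0.    8.98] wz rad 0.003 j6 -61
-20 30.0 56.0
0 47.0 56.0
20 30.0 56.0
```

Emit:
{"fn": "apply_moves", "kwargs": {
  "rows": [
    {"linear": [0, 0, 2], "rotation": [0, 0, 0.003], "jaw": 1},
    {"linear": [0, 0, 1.5], "rotation": [0, 0, 0], "jaw": 1},
    {"linear": [0, 0, 1], "rotation": [0, 0, 0], "jaw": 1},
    {"linear": [0, 0, 1], "rotation": [0, 0, 0], "jaw": 1},
    {"linear": [0, 0, 1], "rotation": [0, 0, 0], "jaw": 1},
    {"linear": [0, 0, 1], "rotation": [0, 0, 0], "jaw": 1},
    {"linear": [0, 0, 0.7], "rotation": [0, 0, 0], "jaw": 1},
    {"linear": [0, 0, 0.4], "rotation": [0, 0, 0], "jaw": 1},
    {"linear": [0, 0, 0.2], "rotation": [0, 0, 0], "jaw": 1},
    {"linear": [0, 0, 0.1], "rotation": [0, 0, 0], "jaw": 1},
    {"linear": [0, 0, 0], "rotation": [0, 0, 0], "jaw": 1},
    {"linear": [0, 0, 0], "rotation": [0, 0, 0], "jaw": 1}
  ]
}}

```text
time: 26.8
ee_pos: [448.6, 74.1, 226.4]
tool_rot: [180.0, 0.0, 157.0]
contact_force: [-0.7, -0.7, -1.3]
width: 53.5
finger_force: 30.0
```

Emit:
{"fn": "apply_moves", "kwargs": {
  "rows": [
    {"linear": [0, 0, 0.05], "rotation": [0, 0, 0], "jaw": -1},
    {"linear": [0, 0, 0], "rotation": [0, 0, 0], "jaw": -1},
    {"linear": [0, 0, 0], "rotation": [0, 0, 0], "jaw": -1},
    {"linear": [0, 0, 0], "rotation": [0, 0, 0], "jaw": -1},
    {"linear": [0, 0, -2], "rotation": [0, 0, 0], "jaw": -1},
    {"linear": [0, 0, -3], "rotation": [0, 0, 0], "jaw": -1},
    {"linear": [0, 0, -3], "rotation": [0, 0, 0], "jaw": -1},
    {"linear": [0, 0, -3], "rotation": [0, 0, 0], "jaw": -1},
    {"linear": [-2.5, 0, 0], "rotation": [0, 0, 0], "jaw": -1},
    {"linear": [-2.5, 0, 0], "rotation": [0, 0, 0], "jaw": -1},
    {"linear": [0, 0, 0], "rotation": [0, 0, 0], "jaw": -1},
    {"linear": [0, 0, 0], "rotation": [0, 0, 0], "jaw": -1}
  ]
}}

```text
time: 27.8
ee_pos: [495.0, 54.3, 335.8]
tool_rot: [180.0, 0.0, 157.0]
contact_force: [-0.7, -0.7, -0.5]
width: 91.4
finger_force: 0.0
```

Emit:
{"fn": "apply_moves", "kwargs": {
  "rows": [
    {"linear": [0, 0, 0], "rotation": [0, 0, 0], "jaw": -1},
    {"linear": [0, 0, 0], "rotation": [0, 0, 0], "jaw": -1}
  ]
}}

```text
time: 27.97
ee_pos: [493.7, 54.8, 335.2]
tool_rot: [-180.0, -0.1, 157.0]
contact_force: [-0.3, 0.7, 0.5]
width: 90.9
finger_force: 0.0
```

```bash
python3 - <<'E'
from h import *
c=snap('wrist','w10'); rect(c,orange(c),40,300)
t=snap('top','top4'); print('or');rect(t,orange(t),10,150)
H,S,V=hsv(t); print('dk'); rect(t[...] if 0 else t,(V<70)&(np.arange(560)[None]>370)&(np.arange(560)[None]<420)&(np.arange(420)[:,None]>210),10,300)
plan(476,-150,337,191)
E
```

```text
[250, 89, 65, 128, 3483] [448.3  75. ] [ 53.2 108.5] 157.1
[6, 168, 115, 85, 2525] [ 428.  -133.2] [52.1 96.6] 10.9
or
[336, 221, 27, 44, 242] [ 427.1 -159.8] [ 50.2 105.5] 11.0
dk
[380, 221, 21, 41, 646] [ 429.9 -263.6] [ 48.6 101. ] 0.0
t 28.1 pose [493.8  54.8 335.4] [-180.   -0.  157.] w 90.9 | lin cm [ -6.35 -19.55  -0.16] wz rad -0.593 j6 -63
```

Emit:
{"fn": "apply_moves", "kwargs": {
  "rows": [
    {"linear": [-0.907, -2.793, 0], "rotation": [0, 0, 0], "jaw": -1},
    {"linear": [-0.907, -2.793, 0], "rotation": [0, 0, 0], "jaw": -1},
    {"linear": [-0.907, -2.793, 0], "rotation": [0, 0, 0], "jaw": -1},
    {"linear": [-0.907, -2.793, 0], "rotation": [0, 0, 0], "jaw": -1},
    {"linear": [-0.907, -2.793, 0], "rotation": [0, 0, 0], "jaw": -1},
    {"linear": [-0.907, -2.793, 0], "rotation": [0, 0, 0], "jaw": -1},
    {"linear": [-0.907, -2.793, 0], "rotation": [0, 0, 0], "jaw": -1},
    {"linear": [0, 0, 0], "rotation": [0, 0, -0.1186], "jaw": -1},
    {"linear": [0, 0, 0], "rotation": [0, 0, -0.1186], "jaw": -1},
    {"linear": [0, 0, 0], "rotation": [0, 0, -0.1186], "jaw": -1},
    {"linear": [0, 0, 0], "rotation": [0, 0, -0.1186], "jaw": -1},
    {"linear": [0, 0, 0], "rotation": [0, 0, -0.1186], "jaw": -1}
  ]
}}

```text
time: 29.07
ee_pos: [476.2, -150.0, 335.5]
tool_rot: [180.0, -0.0, -168.7]
contact_force: [-0.6, 0.4, 0.5]
width: 91.5
finger_force: 0.0
```

Emit:
{"fn": "apply_moves", "kwargs": {
  "rows": [
    {"linear": [0, 0, 0], "rotation": [0, 0, 0], "jaw": -1},
    {"linear": [0, 0, 0], "rotation": [0, 0, 0], "jaw": -1},
    {"linear": [0, 0, 0], "rotation": [0, 0, 0], "jaw": -1},
    {"linear": [0, 0, 0], "rotation": [0, 0, 0], "jaw": -1}
  ]
}}

```text
time: 29.4
ee_pos: [476.5, -150.1, 335.6]
tool_rot: [180.0, -0.0, -169.2]
contact_force: [0.6, 0.1, 0.3]
width: 91.2
finger_force: 0.0
```

```bash
python3 - <<'E'
from h import *
c=snap('wrist','w11'); r=rect(c,orange(c),10,600)
for q in r: plan(*q[1],195,q[3]+180)
cv2.imwrite('pics/w11v.png',c['color'][:,:,::-1])
E
```

```text
[250, 94, 58, 115, 2693] [ 429.5 -161. ] [ 52.7 107.8] 10.9
[476, 180, 64, 61, 1078] [439.8  75.3] [16.7 74.5] 157.1
[517, 205, 43, 46, 701] [456.3 121.4] [18.1 58.4] 157.3
t 29.4 pose [ 476.5 -150.1  335.6] [ 180.    -0.  -169.1] w 91.2 | lin cm [ 4.82 -0.19 14.06] wz rad -0.001 j6 -121
t 29.4 pose [ 476.5 -150.1  335.6] [ 180.    -0.  -169.1] w 91.2 | lin cm [-0.64 22.83 14.06] wz rad -2.552 j6 -121
t 29.4 pose [ 476.5 -150.1  335.6] [ 180.    -0.  -169.1] w 91.2 | lin cm [-3.13 27.04 14.06] wz rad -2.556 j6 -121
```

View pics/w11v.png

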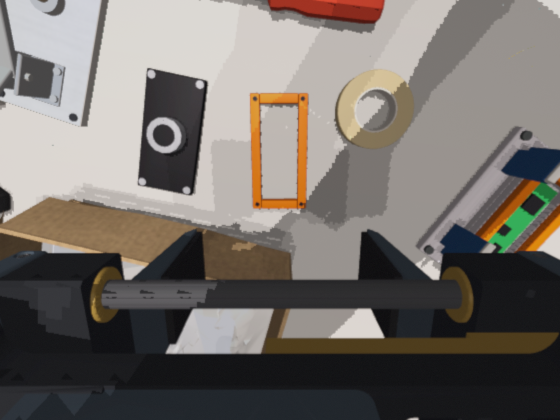

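Spacer 2 at (279,150) clear of the tape roll (375,108) and cover (172,130); I'll open less to keep off the tape.

Emit:
{"fn": "apply_moves", "kwargs": {
  "rows": [
    {"linear": [2.41, -0.1, 0], "rotation": [0, 0, 0], "jaw": -0.65},
    {"linear": [2.41, -0.09, 0], "rotation": [0, 0, 0], "jaw": -0.65},
    {"linear": [0, 0, 3], "rotation": [0, 0, 0], "jaw": -0.65},
    {"linear": [0, 0, 3], "rotation": [0, 0, 0], "jaw": -0.65},
    {"linear": [0, 0, 3], "rotation": [0, 0, 0], "jaw": -0.65},
    {"linear": [0, 0, 2.5], "rotation": [0, 0, 0], "jaw": -0.65},
    {"linear": [0, 0, 1.5], "rotation": [0, 0, 0], "jaw": -0.65},
    {"linear": [0, 0, 1.06], "rotation": [0, 0, 0], "jaw": -0.65},
    {"linear": [0, 0, 0], "rotation": [0, 0, 0], "jaw": -0.65},
    {"linear": [0, 0, 0], "rotation": [0, 0, 0], "jaw": 1},
    {"linear": [0, 0, 0], "rotation": [0, 0, 0], "jaw": 1},
    {"linear": [0, 0, 0], "rotation": [0, 0, 0], "jaw": 1}
  ]
}}

```text
time: 30.45
ee_pos: [430.0, -161.4, 196.1]
tool_rot: [-179.9, 0.1, -169.0]
contact_force: [0.3, -0.4, -0.6]
width: 58.1
finger_force: 0.0
```

Emit:
{"fn": "apply_moves", "kwargs": {
  "rows": [
    {"linear": [0, 0, 0], "rotation": [0, 0, 0], "jaw": 1},
    {"linear": [0, 0, 0], "rotation": [0, 0, 0], "jaw": 1},
    {"linear": [0, 0, 0], "rotation": [0, 0, 0], "jaw": 1},
    {"linear": [0, 0, 0], "rotation": [0, 0, 0], "jaw": 1},
    {"linear": [0, 0, 0], "rotation": [0, 0, 0], "jaw": 1},
    {"linear": [0, 0, 0], "rotation": [0, 0, 0], "jaw": 1}
  ]
}}

```text
time: 30.95
ee_pos: [430.0, -161.4, 196.0]
tool_rot: [-179.9, 0.1, -169.0]
contact_force: [-1.7, 0.8, 10.1]
width: 54.0
finger_force: 30.0
```

```bash
python3 - <<'E'
from h import *
plan(448.6,74,316,157.2)
E
```

```text
t 30.9 pose [ 430.  -161.4  196. ] [-1.799e+02  1.000e-01 -1.690e+02] w 54.0 | lin cm [ -6.32  22.75 -12.01] wz rad 0.59 j6 -124
```

Emit:
{"fn": "apply_moves", "kwargs": {
  "rows": [
    {"linear": [0, 0, -1.5], "rotation": [0, 0, 0], "jaw": 1},
    {"linear": [0, 0, -3.5], "rotation": [0, 0, 0], "jaw": 1},
    {"linear": [0, 0, -3.5], "rotation": [0, 0, 0], "jaw": 1},
    {"linear": [0, 0, -3.5], "rotation": [0, 0, 0], "jaw": 1},
    {"linear": [-0.79, 2.844, 0], "rotation": [0, 0, 0], "jaw": 1},
    {"linear": [-0.79, 2.844, 0], "rotation": [0, 0, 0], "jaw": 1},
    {"linear": [-0.79, 2.844, 0], "rotation": [0, 0, 0], "jaw": 1},
    {"linear": [-0.79, 2.844, 0], "rotation": [0, 0, 0], "jaw": 1},
    {"linear": [-0.79, 2.844, 0], "rotation": [0, 0, 0], "jaw": 1},
    {"linear": [-0.79, 2.844, 0], "rotation": [0, 0, 0], "jaw": 1},
    {"linear": [-0.79, 2.844, 0], "rotation": [0, 0, 0], "jaw": 1},
    {"linear": [-0.79, 2.844, 0], "rotation": [0, 0, 0], "jaw": 1}
  ]
}}

```text
time: 31.95
ee_pos: [448.0, 75.6, 315.6]
tool_rot: [-180.0, 0.1, -169.0]
contact_force: [0.8, 0.8, -0.1]
width: 53.7
finger_force: 30.0
```

Emit:
{"fn": "apply_moves", "kwargs": {
  "rows": [
    {"linear": [0, 0, 0], "rotation": [0, 0, 0.118], "jaw": 1},
    {"linear": [0, 0, 0], "rotation": [0, 0, 0.118], "jaw": 1},
    {"linear": [0, 0, 0], "rotation": [0, 0, 0.118], "jaw": 1},
    {"linear": [0, 0, 0], "rotation": [0, 0, 0.118], "jaw": 1},
    {"linear": [0, 0, 0], "rotation": [0, 0, 0.118], "jaw": 1},
    {"linear": [0, 0, 0], "rotation": [0, 0, 0], "jaw": 1},
    {"linear": [0, 0, 0], "rotation": [0, 0, 0], "jaw": 1},
    {"linear": [0, 0, 0], "rotation": [0, 0, 0], "jaw": 1}
  ]
}}

```text
time: 32.62
ee_pos: [448.3, 74.1, 315.3]
tool_rot: [180.0, 0.0, 157.4]
contact_force: [0.0, 0.1, -1.1]
width: 53.5
finger_force: 30.0
```

```bash
python3 - <<'E'
from h import *
plan(448.6,74,236.2,157.2); heldend(orange,'w12',5.5)
E
```

```text
t 32.6 pose [448.3  74.1 315.3] [180.    0.  157.4] w 53.5 | lin cm [-0.03 -0.    7.91] wz rad 0.004 j6 -61
-20 30.0 57.0
0 48.0 62.0
20 30.0 56.5
```

Emit:
{"fn": "apply_moves", "kwargs": {
  "rows": [
    {"linear": [-0.08, 0, 1.5], "rotation": [0, 0, 0.003], "jaw": 1},
    {"linear": [0, 0, 1.5], "rotation": [0, 0, 0], "jaw": 1},
    {"linear": [0, 0, 1], "rotation": [0, 0, 0], "jaw": 1},
    {"linear": [0, 0, 1], "rotation": [0, 0, 0], "jaw": 1},
    {"linear": [0, 0, 1], "rotation": [0, 0, 0], "jaw": 1},
    {"linear": [0, 0, 0.8], "rotation": [0, 0, 0], "jaw": 1},
    {"linear": [0, 0, 0.6], "rotation": [0, 0, 0], "jaw": 1},
    {"linear": [0, 0, 0.3], "rotation": [0, 0, 0], "jaw": 1},
    {"linear": [0, 0, 0.15], "rotation": [0, 0, 0], "jaw": 1},
    {"linear": [0, 0, 0], "rotation": [0, 0, 0], "jaw": 1},
    {"linear": [0, 0, 0], "rotation": [0, 0, 0], "jaw": 1}
  ]
}}

```text
time: 33.58
ee_pos: [449.2, 73.9, 236.8]
tool_rot: [180.0, 0.0, 157.0]
contact_force: [-0.5, 0.7, -1.0]
width: 53.6
finger_force: 30.0
```

Emit:
{"fn": "apply_moves", "kwargs": {
  "rows": [
    {"linear": [0, 0, 0.05], "rotation": [0, 0, 0], "jaw": -1},
    {"linear": [0, 0, 0], "rotation": [0, 0, 0], "jaw": -1},
    {"linear": [0, 0, 0], "rotation": [0, 0, 0], "jaw": -1},
    {"linear": [0, 0, 0], "rotation": [0, 0, 0], "jaw": -1},
    {"linear": [0, 0, -2], "rotation": [0, 0, 0], "jaw": -1},
    {"linear": [0, 0, -3], "rotation": [0, 0, 0], "jaw": -1},
    {"linear": [0, 0, -3], "rotation": [0, 0, 0], "jaw": -1},
    {"linear": [0, 0, -2], "rotation": [0, 0, 0], "jaw": -1},
    {"linear": [-2.5, 0, 0], "rotation": [0, 0, 0], "jaw": -1},
    {"linear": [-2.5, 0, 0], "rotation": [0, 0, 0], "jaw": -1},
    {"linear": [0, 0, 0], "rotation": [0, 0, 0], "jaw": -1},
    {"linear": [0, 0, 0], "rotation": [0, 0, 0], "jaw": -1}
  ]
}}

```text
time: 34.58
ee_pos: [495.6, 54.0, 336.1]
tool_rot: [180.0, 0.0, 157.0]
contact_force: [0.1, -0.3, -0.5]
width: 91.2
finger_force: 0.0
```

Emit:
{"fn": "apply_moves", "kwargs": {
  "rows": [
    {"linear": [0, 0, 0], "rotation": [0, 0, 0], "jaw": -1},
    {"linear": [0, 0, 0], "rotation": [0, 0, 0], "jaw": -1}
  ]
}}

```text
time: 34.75
ee_pos: [494.3, 54.5, 335.7]
tool_rot: [-180.0, -0.1, 157.0]
contact_force: [-0.1, 0.8, 0.5]
width: 91.5
finger_force: 0.0
```

```bash
python3 - <<'E'
from h import *
c=snap('wrist','w13'); rect(c,orange(c),50,300)
t=snap('top','top5'); s=snap('side','s5'); print('or');rect(t,orange(t),10,60);rect(s,orange(s),10,60)
H,S,V=hsv(t); print('dk'); rect(t,(V<70)&(np.arange(560)[None]>370)&(np.arange(560)[None]<420)&(np.arange(420)[:,None]>210),10,300)
plan(480,-264,337,180)
E
```

```text
[249, 87, 67, 132, 4035] [448.2  75. ] [ 53.2 108.1] 157.0
or
[230, 202, 32, 17, 411] [457.1 140.1] [82.5 94.7] 69.2
dk
[380, 221, 21, 41, 654] [ 429.9 -263.6] [ 48.7 101.1] 0.1
t 34.9 pose [494.6  54.5 335.9] [-180.   -0.  157.] w 91.1 | lin cm [-11.09 -29.9   -0.11] wz rad -0.401 j6 -63
```

Emit:
{"fn": "apply_moves", "kwargs": {
  "rows": [
    {"linear": [-1.109, -2.99, 0], "rotation": [0, 0, 0], "jaw": -1},
    {"linear": [-1.109, -2.99, 0], "rotation": [0, 0, 0], "jaw": -1},
    {"linear": [-1.109, -2.99, 0], "rotation": [0, 0, 0], "jaw": -1},
    {"linear": [-1.109, -2.99, 0], "rotation": [0, 0, 0], "jaw": -1},
    {"linear": [-1.109, -2.99, 0], "rotation": [0, 0, 0], "jaw": -1},
    {"linear": [-1.109, -2.99, 0], "rotation": [0, 0, 0], "jaw": -1},
    {"linear": [-1.109, -2.99, 0], "rotation": [0, 0, 0], "jaw": -1},
    {"linear": [-1.109, -2.99, 0], "rotation": [0, 0, 0], "jaw": -1},
    {"linear": [-1.109, -2.99, 0], "rotation": [0, 0, 0], "jaw": -1},
    {"linear": [-1.109, -2.99, 0], "rotation": [0, 0, 0], "jaw": -1}
  ]
}}

```text
time: 35.73
ee_pos: [479.8, -265.6, 336.1]
tool_rot: [180.0, 0.0, 157.0]
contact_force: [0.9, -0.6, -0.2]
width: 91.5
finger_force: 0.0
```

Emit:
{"fn": "apply_moves", "kwargs": {
  "rows": [
    {"linear": [0, 0, 0], "rotation": [0, 0, -0.1], "jaw": -1},
    {"linear": [0, 0, 0], "rotation": [0, 0, -0.1], "jaw": -1},
    {"linear": [0, 0, 0], "rotation": [0, 0, -0.1], "jaw": -1},
    {"linear": [0, 0, 0], "rotation": [0, 0, -0.1], "jaw": -1},
    {"linear": [0, 0, 0], "rotation": [0, 0, 0], "jaw": -1},
    {"linear": [0, 0, 0], "rotation": [0, 0, 0], "jaw": -1},
    {"linear": [0, 0, 0], "rotation": [0, 0, 0], "jaw": -1}
  ]
}}

```text
time: 36.32
ee_pos: [480.3, -264.0, 336.0]
tool_rot: [180.0, -0.0, 179.7]
contact_force: [-0.5, 0.4, -0.1]
width: 90.9
finger_force: 0.0
```

```bash
cat >> h.py <<'E'
def dark(c):
    H,S,V=hsv(c); m=(V<75)&(S<90); m[235:]=False; return m
E
python3 - <<'E'
from h import *
c=snap('wrist','w14'); r=rect(c,dark(c),10,1500)
for q in r: plan(*q[1],195,q[3]+180 if q[3]<90 else q[3])
cv2.imwrite('pics/w14v.png',c['color'][:,:,::-1])
E
```

```text
[251, 94, 56, 114, 4945] [ 431.4 -265.9] [ 52.5 106.9] 179.8
t 36.4 pose [ 480.3 -264.1  336.1] [-180.     0.   179.8] w 91.3 | lin cm [ 4.89 -0.2  14.11] wz rad -0.0 j6 -121
```

View pics/w14v.png

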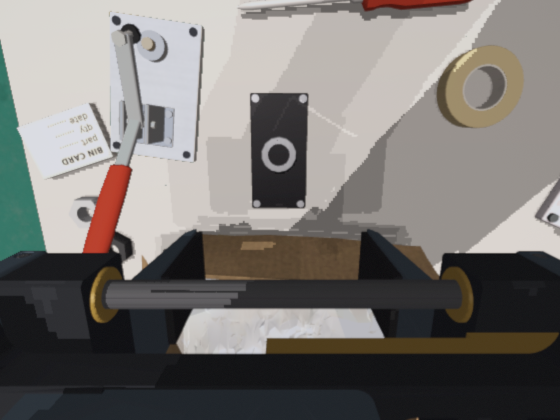

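Cover upright at (279,150), boss on top; clamp and box clear of the gripper.

Emit:
{"fn": "apply_moves", "kwargs": {
  "rows": [
    {"linear": [2.45, -0.1, 0], "rotation": [0, 0, 0], "jaw": -0.8},
    {"linear": [2.44, -0.1, 0], "rotation": [0, 0, 0], "jaw": -0.8},
    {"linear": [0, 0, 3], "rotation": [0, 0, 0], "jaw": -0.8},
    {"linear": [0, 0, 3], "rotation": [0, 0, 0], "jaw": -0.8},
    {"linear": [0, 0, 3], "rotation": [0, 0, 0], "jaw": -0.8},
    {"linear": [0, 0, 2.5], "rotation": [0, 0, 0], "jaw": -0.8},
    {"linear": [0, 0, 1.5], "rotation": [0, 0, 0], "jaw": -0.8},
    {"linear": [0, 0, 1.05], "rotation": [0, 0, 0], "jaw": -0.8},
    {"linear": [0, 0, 0], "rotation": [0, 0, 0], "jaw": -0.8},
    {"linear": [0, 0, 0], "rotation": [0, 0, 0], "jaw": 1},
    {"linear": [0, 0, 0], "rotation": [0, 0, 0], "jaw": 1},
    {"linear": [0, 0, 0], "rotation": [0, 0, 0], "jaw": 1}
  ]
}}

```text
time: 37.37
ee_pos: [431.9, -266.5, 196.6]
tool_rot: [-179.9, 0.1, 179.9]
contact_force: [-0.5, 0.5, -0.4]
width: 65.0
finger_force: 0.0
```

Emit:
{"fn": "apply_moves", "kwargs": {
  "rows": [
    {"linear": [0, 0, 0], "rotation": [0, 0, 0], "jaw": 1},
    {"linear": [0, 0, 0], "rotation": [0, 0, 0], "jaw": 1},
    {"linear": [0, 0, 0], "rotation": [0, 0, 0], "jaw": 1},
    {"linear": [0, 0, 0], "rotation": [0, 0, 0], "jaw": 1},
    {"linear": [0, 0, 0], "rotation": [0, 0, 0], "jaw": 1},
    {"linear": [0, 0, 0], "rotation": [0, 0, 0], "jaw": 1}
  ]
}}

```text
time: 37.87
ee_pos: [431.7, -266.4, 196.3]
tool_rot: [-180.0, 0.1, 179.9]
contact_force: [-2.2, 1.7, 8.9]
width: 53.6
finger_force: 30.0
```

```bash
python3 - <<'E'
from h import *
plan(448.6,74,316,157.2)
E
```

```text
t 37.9 pose [ 431.7 -266.4  196.3] [-1.800e+02  1.000e-01  1.799e+02] w 53.6 | lin cm [ -1.65  34.03 -11.99] wz rad 0.397 j6 -124
```

Emit:
{"fn": "apply_moves", "kwargs": {
  "rows": [
    {"linear": [0, 0, -1.5], "rotation": [0, 0, 0], "jaw": 1},
    {"linear": [0, 0, -3.5], "rotation": [0, 0, 0], "jaw": 1},
    {"linear": [0, 0, -3.5], "rotation": [0, 0, 0], "jaw": 1},
    {"linear": [0, 0, -3.5], "rotation": [0, 0, 0], "jaw": 1},
    {"linear": [-0.137, 2.836, 0], "rotation": [0, 0, 0], "jaw": 1},
    {"linear": [-0.137, 2.836, 0], "rotation": [0, 0, 0], "jaw": 1},
    {"linear": [-0.137, 2.836, 0], "rotation": [0, 0, 0], "jaw": 1},
    {"linear": [-0.137, 2.836, 0], "rotation": [0, 0, 0], "jaw": 1},
    {"linear": [-0.137, 2.836, 0], "rotation": [0, 0, 0], "jaw": 1},
    {"linear": [-0.137, 2.836, 0], "rotation": [0, 0, 0], "jaw": 1},
    {"linear": [-0.137, 2.836, 0], "rotation": [0, 0, 0], "jaw": 1},
    {"linear": [-0.137, 2.836, 0], "rotation": [0, 0, 0], "jaw": 1}
  ]
}}

```text
time: 38.87
ee_pos: [442.4, -38.0, 315.9]
tool_rot: [-180.0, 0.0, 179.9]
contact_force: [0.8, -0.3, -1.0]
width: 53.7
finger_force: 30.0
```

Emit:
{"fn": "apply_moves", "kwargs": {
  "rows": [
    {"linear": [-0.137, 2.836, 0], "rotation": [0, 0, 0], "jaw": 1},
    {"linear": [-0.137, 2.836, 0], "rotation": [0, 0, 0], "jaw": 1},
    {"linear": [-0.137, 2.836, 0], "rotation": [0, 0, 0], "jaw": 1},
    {"linear": [-0.137, 2.836, 0], "rotation": [0, 0, 0], "jaw": 1},
    {"linear": [0, 0, 0], "rotation": [0, 0, 0.0992], "jaw": 1},
    {"linear": [0, 0, 0], "rotation": [0, 0, 0.0992], "jaw": 1},
    {"linear": [0, 0, 0], "rotation": [0, 0, 0.0992], "jaw": 1},
    {"linear": [0, 0, 0], "rotation": [0, 0, 0.0992], "jaw": 1},
    {"linear": [0, 0, 0], "rotation": [0, 0, 0], "jaw": 1},
    {"linear": [0, 0, 0], "rotation": [0, 0, 0], "jaw": 1},
    {"linear": [0, 0, 0], "rotation": [0, 0, 0], "jaw": 1}
  ]
}}

```text
time: 39.78
ee_pos: [448.3, 74.1, 315.7]
tool_rot: [180.0, 0.0, 157.4]
contact_force: [0.6, 0.4, -0.4]
width: 53.8
finger_force: 30.0
```

```bash
python3 - <<'E'
from h import *
plan(448.6,74,246.6,157.2); heldend(dark,'w15',5)
c=load('w15'); rect(c,orange(c),50,200)
cv2.imwrite('pics/w15v.png',c['color'][:260,100:460,::-1])
E
```

```text
t 39.8 pose [448.3  74.1 315.7] [180.    0.  157.4] w 53.8 | lin cm [-0.03  0.    6.91] wz rad 0.003 j6 -61
-20 30.0 62.5
0 30.0 56.0
20 30.0 56.0
[248, 152, 69, 10, 687] [401.   94.9] [ 6.9 52.7] 67.4
```

View pics/w15v.png

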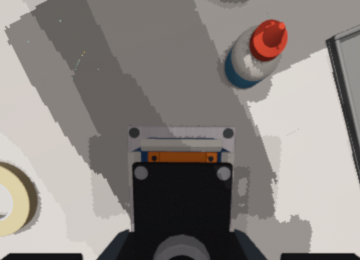

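Cover held level and square above the nest. Lower it.

Emit:
{"fn": "apply_moves", "kwargs": {
  "rows": [
    {"linear": [-0.05, 0, 1.5], "rotation": [0, 0, 0.003], "jaw": 1},
    {"linear": [0, 0, 1], "rotation": [0, 0, 0], "jaw": 1},
    {"linear": [0, 0, 1], "rotation": [0, 0, 0], "jaw": 1},
    {"linear": [0, 0, 1], "rotation": [0, 0, 0], "jaw": 1},
    {"linear": [0, 0, 0.8], "rotation": [0, 0, 0], "jaw": 1},
    {"linear": [0, 0, 0.6], "rotation": [0, 0, 0], "jaw": 1},
    {"linear": [0, 0, 0.5], "rotation": [0, 0, 0], "jaw": 1},
    {"linear": [0, 0, 0.3], "rotation": [0, 0, 0], "jaw": 1},
    {"linear": [0, 0, 0.15], "rotation": [0, 0, 0], "jaw": 1},
    {"linear": [0, 0, 0], "rotation": [0, 0, 0], "jaw": 1},
    {"linear": [0, 0, 0], "rotation": [0, 0, 0], "jaw": 1}
  ]
}}

```text
time: 40.75
ee_pos: [448.9, 73.9, 247.2]
tool_rot: [180.0, 0.0, 157.0]
contact_force: [0.8, 0.1, -0.2]
width: 53.8
finger_force: 30.0
```

Emit:
{"fn": "apply_moves", "kwargs": {
  "rows": [
    {"linear": [0, 0, 0.05], "rotation": [0, 0, 0], "jaw": -1},
    {"linear": [0, 0, 0], "rotation": [0, 0, 0], "jaw": -1},
    {"linear": [0, 0, 0], "rotation": [0, 0, 0], "jaw": -1},
    {"linear": [0, 0, 0], "rotation": [0, 0, 0], "jaw": -1},
    {"linear": [0, 0, -2], "rotation": [0, 0, 0], "jaw": -1},
    {"linear": [0, 0, -3], "rotation": [0, 0, 0], "jaw": -1},
    {"linear": [0, 0, -3], "rotation": [0, 0, 0], "jaw": -1},
    {"linear": [0, 0, -2], "rotation": [0, 0, 0], "jaw": -1},
    {"linear": [-2.5, 0, 0], "rotation": [0, 0, 0], "jaw": -1},
    {"linear": [-2.5, 0, 0], "rotation": [0, 0, 0], "jaw": -1},
    {"linear": [0, 0, 0], "rotation": [0, 0, 0], "jaw": -1},
    {"linear": [0, 0, 0], "rotation": [0, 0, 0], "jaw": -1}
  ]
}}

```text
time: 41.75
ee_pos: [495.4, 54.1, 346.6]
tool_rot: [180.0, 0.0, 157.0]
contact_force: [-0.8, 0.9, -0.3]
width: 91.0
finger_force: 0.0
```

Emit:
{"fn": "apply_moves", "kwargs": {
  "rows": [
    {"linear": [0, 0, 0], "rotation": [0, 0, 0], "jaw": -1},
    {"linear": [0, 0, 0], "rotation": [0, 0, 0], "jaw": -1},
    {"linear": [0, 0, 0], "rotation": [0, 0, 0], "jaw": -1}
  ]
}}

```text
time: 42.0
ee_pos: [494.2, 54.6, 346.3]
tool_rot: [-180.0, -0.0, 157.0]
contact_force: [0.2, -0.2, 0.8]
width: 91.0
finger_force: 0.0
```

```bash
python3 - <<'E'
from h import *
c=snap('wrist','w16'); s=snap('side','s16'); t=snap('top','top6'); rect(t,red(t),14,300); rect(c,dark(c),60,1500)
a=cv2.resize(c['color'][40:240,170:380,::-1],(420,400)); b=cv2.resize(s['color'][160:260,180:285,::-1],(380,400*1),interpolation=cv2.INTER_CUBIC)
cv2.imwrite('pics/w16v.png',np.hstack([a,b]))
E
```

```text
[132, 224, 24, 46, 1038] [424.8 351.7] [ 55.3 110.8] 178.9
[327, 292, 38, 11, 321] [ 293.6 -146.2] [22.6 92.8] 94.8
[244, 84, 74, 140, 7750] [449.1  74. ] [ 60.  115.1] 157.1
```

View pics/w16v.png

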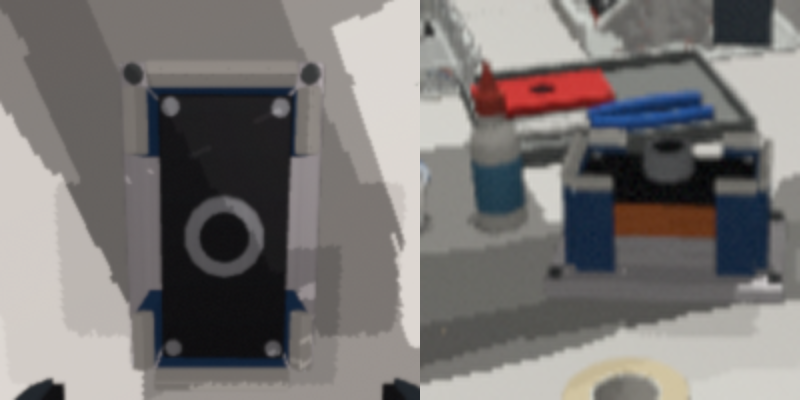

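The stack sits flat and square in the pocket (housing, two spacers, cover), and the tray holds the pliers and plate.

```bash
python3 -c "
from workcell import bot
print(bot.hand_in())"
```

```text
the job is handed in; nothing more can be done
None
```

I handed the job in after 42 s on the robot clock. The pliers and red plate are in the tray, and the housing, both orange spacers and the cover are stacked in the nest. The final pictures show them flat and square, but the hand-in returned no verdict.

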